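# Turn a roller axle flat-up in sloping V-rests and lock it with the keeper

## Robot

A 7-joint arm with a two-finger parallel gripper is mounted at the origin on the work surface. World frame = base frame: x ahead of the robot, y to its left, z up, the work surface at z = 0. Lengths are in m, angles in rad, forces in N, time in s.
With the tool pointing down it reaches from about 0.425 to 0.925 m from the base axis. Payload 6.8 kg.
Tool frame: the origin (TCP) lies at the centre of the arm's flange, where the gripper is bolted on; the fingertips stand 173 mm ahead of it and the grasp point (between the pads) lies 155 mm ahead of it (r.hold_point_z is the distance from the TCP to the grasp point, in m); z points along the fingers, x is the direction in which the jaws open and shut, and the axes are right-handed (so a half turn about z gives the same grasp; the last joint's range is limited). The gripper opens to 85 mm and grips with 20 to 120 N. Pads are 22 mm wide; open, the fingers measure 114 mm over their backs; the gripper's body (76 mm by 85 mm) begins 54 mm behind the grasp point. The pads swing forward as they close: fully open they stand 13 mm farther back than shut.
Start: joints at [1.009, 0.477, 0.022, 1.555, -0.011, 1.109, -0.083], TCP at [0.296, -0.607, 0.405] pointing down, gripper open.
Joint ranges: [-2.96, 2.96], [-0.34, 2.1], [-1.41, 1.46], [0.24, 2.44], [-1.37, 4.51], [0.17, 1.92], [-2.96, 2.96]. Speed limits (rad/s): [2.39, 2.39, 3.14, 3.14, 3.14, 3.14, 3.14].

## Interface

Orientations are given as a rotation vector (axis times angle).
In Python, from bench import r gives the robot as it stands.
- The arm moves only by the tool apply_moves, never from a script. Its arguments are lists of equal length, an entry for each row: "dp": the shift along the tool's x, y, z scaled (see below), a list of three; "twist": the turn, a rotation vector about the tool's x, y, z scaled (see below), a list of three; "jaw": the closure in counts, from 0 (fully open) to 255 (shut). In form: {"dp": [[x, y, z], ...], "twist": [[rx, ry, rz], ...], "jaw": [jaw, ...]}. A call has 1 to 20 rows; each row shifts and turns the pose as measured when the row begins, along the tool's axes as they then stand; what a row does not reach is not made up. The controller multiplies each number of a shift by 12 cm and each number of a turn by 120 degrees. A row lasts 1/10 s, in which the tool goes at most 50 mm and 8.59 degrees, less where a joint would pass 70% of its speed; a pose out of reach is approached as far as the arm can. A call with a number of a shift or a turn outside -1 to 1 is refused whole. A call with a gripper value outside its range is refused whole. The fingers move at their own pace and stop on an object; "grip_force" is the grip in N (left out, the last holds). Time passes only in rows, so rows that do not move let the fingers close. It gives the time, the measured TCP pose, the force and the opening at its end, in the units of the state.
- r.get_obs(): the state, without advancing time (a new reading comes with each control period).
- r.grab_frame(name): name is "scene" or "top" or "wrist"; returns a dict with "color" (480x640x3 uint8, red, green, blue), "z_map" (480x640 float32, m along the optical axis (not along the pixel's ray), 0 where there is no reading), "intrinsics" (3x3 intrinsics, pixels), "R" (3x3) and "t" (3): a world point X has camera coordinates R X + t; the wrist camera has in their place "hand_eye" (4x4, takes a point from camera to tool coordinates, whose origin is the TCP and whose axes are the tool frame's). Camera axes: x right, y down, z forward; pixel columns grow to the right and rows downward; lengths in m; the calibration is good to about 2 mm. A picture is of the moment at which its call begins: read the wrist's pose just before it.
- r.hand_in(): hands the job in, once; it reports no verdict.
The state is a dict: "clock": time; "joints": joint angles; "qvel": joint speeds; "tau": joint torques, N m; "tcp_pos": TCP position; "orientation": TCP orientation; "contact_force": force on the tool from outside, world axes, zero at the start; "moment": the same for the moment, N m; "grip_width": finger opening in m.
Only numpy, scipy, OpenCV 4.12 (cv2) and the standard library are available. Lean on these libraries where they do the work, as an engineer would, in place of code of your own. Each camera call takes 0.05 s, during which the arm holds its last target.

## Task

Take the axle with the two collars out of the black parts tray and lay it in the sloping stand, a collar in each V-rest and its lower end up against the stop. Roll it in the Vs, feeling for its flats, until one of its two flats faces squarely out of the Vs, then slide the keeper fully home over the flat at its upper end, without forcing it, and leave the axle lying locked in the Vs.

Things in the scene. Friction and masses are not known exactly. Their poses are not given: they have to be found in the camera images.
- axle_mid (a point): Centre of the bare steel axle, 180 mm long, 0.37 to 0.6 kg, x along its axis, ends alike. Diameter 32 mm; two round collars, 36 mm in diameter, from 40 to 68 mm either side of the centre. It starts lying on its collars on the tray floor (centre 18 mm above it) within 0.1 rad of the tray's x, 40 mm free beside its middle; it rolls easily. A hard squeeze near the flats turns them to the fingers.
- axle_tail (a point): End face of the axle at its +x end, on the axis, 90 mm from the centre. All along except on the collars (80 mm between them, 22 mm tails) two opposite flats are milled, in line, 23 mm across. How they stand about the axis differs each time; no entry's axes tell it. Squeezed at its middle with the flats turned d from the fingers it measures 32*cos(44 deg - d) mm, 32 beyond 44 degrees.
- tray_in (a point): Centre of the inner floor (5 mm above the bench) of the black open tray, 300 x 300 mm, walls 5 mm thick, top 45 mm above the bench; x and y along its sides. Besides the axle it holds, side by side about 85 mm apart in any order, a plain bar without collars (30 mm thick, 170 long) and a hex-headed bolt, and two short bushes: none of these is wanted.
- cradle_mid (a point): Where the axle's centre lies when seated in the fixed stand, 150 mm above the bench. x up the slope along the groove (24 degrees above level), y across, z squarely out of the Vs. The plate beneath, 70 mm wide, is 62 mm below the axis; the space between the V-rests is free for fingers, 94 mm along x.
- v_upper (a point): Axle's axis at the middle of the upper V-rest, cradle x = +54 mm (the lower one is at -54 mm); axes as cradle_mid. Each is a 90-degree V, 14 mm wide along x; its walls end about level with the axle's axis and lie within 36 mm to either side of it.
- stop (a point): Face of the lower stop plate on the groove's axis, cradle x = -90 mm, against which the axle's lower end comes; axes as cradle_mid. The plate is 56 mm wide and its top 8 mm above the axis.
- keeper (a joint): Travel of the keeper down the slope (cradle -x), m: 0 drawn back (starts 0 to 0.005), 0.030 home on its end. A steel tongue 26 mm wide, underside 13.5 mm above the axle's axis, tip at cradle x = 104 mm at 0, 74 at home. Slides with 3 N and stays put. Passes over a flat square to it within 10 degrees; on the round it butts on the axle's end after about 14 mm.
- keeper_lug (a point): Middle of the upslope (+x) face of the keeper's upright lug, 32 mm wide, 8 mm thick along x, its top 17 mm above this point; at cradle x = 138 mm, z = 40.5 mm when drawn back; axes as cradle_mid. Push it down the slope. The tongue's top is 17 mm below this point and ends 14 mm upslope of it; the fixed block below it ends at x = 150 mm and is 44 mm wide.
Things that resemble listed ones, but are neither listed nor needed, are in the scene too. Leave any blue look-alike of the part that bears axle_mid alone.

How it is judged:
By the outcome, as a careful person would: the job done as asked, in the order asked, and still so for the second after the job is handed in, with the robot touching nothing.
It also fails if it takes over 72 s, if anything falls off the work surface, if the arm or the gripper's body presses on something with over 40 N, if the wrist force passes 120 N, or if a joint passes its speed limit or range.

## Working session

There is one attempt and no reset: what is moved stays moved. The work goes in short steps, Python scripts to look and compute and a tool call to move; the robot and the scene stay as the last step left them, time stands still between calls to the robot, and variables do not carry over. Pictures are saved under pics/ and viewed, and the job is handed in when it is done.

Besides the shell and the picture viewer there is one more tool, called after "Request:" in YAML: its name, and indented under it one key for each argument. apply_moves: Moves the arm, as the interface text tells. Shifts and turns lie within -1 to 1; 1 stands for 12 cm of shift or 120 degrees of turn. Its arguments: {"type":"object","properties":{"dp":{"type":"array"},"twist":{"type":"array"},"jaw":{"type":"array"},"grip_force":{"type":"number"}},"required":["dp","twist","jaw"]}

```bash
ls; mkdir -p pics; python3 - <<'E'
from bench import r
import cv2, numpy as np, pickle
print(r.get_obs(), r.hold_point_z)
for n in ("scene","top"):
    f=r.grab_frame(n); pickle.dump(f,open(f"{n}0.pkl","wb"))
    cv2.imwrite(f"pics/{n}0.png",f["color"][:,:,::-1])
    print(n,f["intrinsics"],f["R"],f["t"])
E
```

```text
pics
{'clock': 0.0, 'joints': array([ 1.00885049,  0.47783274,  0.02236005,  1.55645443, -0.01147767,
        1.10928023, -0.08306585]), 'qvel': array([-0.00093447, -0.00100281,  0.00182245, -0.00093264, -0.00268281,
        0.00030421, -0.00098616]), 'tau': array([-7.50286254e-04, -5.96461880e+01,  1.60727162e+00, -2.81200951e+01,
        1.22983221e-02,  9.36351222e-03, -3.60451270e-05]), 'tcp_pos': array([ 0.29581428, -0.60642768,  0.40370268]), 'orientation': array([-2.66360475e+00,  1.66420525e+00,  2.58814687e-03]), 'contact_force': array([-0.63724343,  0.00764813, -0.07533685]), 'moment': array([-0.02680167, -0.00032987, -0.02415192]), 'grip_width': 0.08543401611677251} 0.1547
scene [[452.60583507   0.         320.98712711]
 [  0.         452.60583507 235.91313879]
 [  0.           0.           1.        ]] [[ 0.22701504  0.97385138 -0.00881226]
 [ 0.82620877 -0.1973727  -0.52765812]
 [-0.51559989  0.11250556 -0.84941112]] [-0.16148789 -0.25763142  1.27299571]
top [[477.72240818   0.         329.78827798]
 [  0.         477.72240818 240.15419808]
 [  0.           0.           1.        ]] [[-0.03063131 -0.99941376  0.01529277]
 [-0.99651444  0.02934757 -0.07808769]
 [ 0.0775931  -0.0176314  -0.99682919]] [0.05665375 0.43193369 1.14137683]
```

View pics/scene0.png

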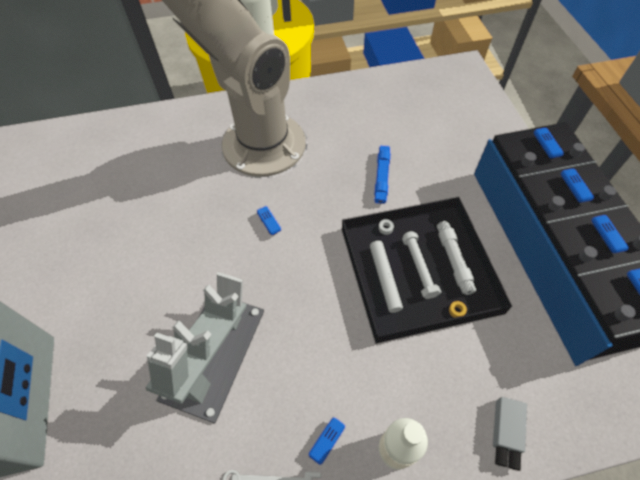

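View pics/top0.png

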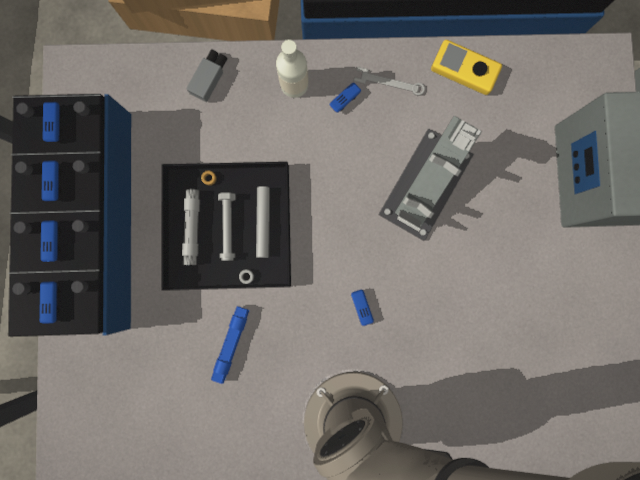

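```bash
cat > h.py <<'E'
import numpy as np, cv2, pickle
def load(n): return pickle.load(open(n,"rb"))
def cloud(f):
    K=f["intrinsics"]; z=f["z_map"]; v,u=np.mgrid[:480,:640]
    P=np.stack([(u-K[0,2])/K[0,0]*z,(v-K[1,2])/K[1,1]*z,z],-1)
    W=(P-f["t"])@f["R"]; W[z<=0]=np.nan
    return W
def ray(f,u,v,h):
    K=f["intrinsics"]; d=f["R"].T@np.array([(u-K[0,2])/K[0,0],(v-K[1,2])/K[1,1],1]); c=-f["R"].T@f["t"]
    return c+d*(h-c[2])/d[2]
def proj(f,X):
    p=f["R"]@np.asarray(X)+f["t"]; K=f["intrinsics"]; return K[0,0]*p[0]/p[2]+K[0,2],K[1,1]*p[1]/p[2]+K[1,2]
E
python3 - <<'E'
from h import *
t=load("top0.pkl");s=load("scene0.pkl")
def crop(f,x0,x1,y0,y1,k): return cv2.resize(f["color"][y0:y1,x0:x1,::-1],None,fx=k,fy=k,interpolation=cv2.INTER_CUBIC)
a=crop(t,360,520,100,250,4); cv2.imwrite("pics/stand_top.png",a)
cv2.imwrite("pics/stand_scene.png",crop(s,135,275,260,430,3.5))
cv2.imwrite("pics/tray_top.png",crop(t,150,300,150,300,4))
for f,us in ((t,[(191,227),(227,227),(263,222),(450,160),(230,345)]),(s,[(457,258),(421,265),(385,276)])):
    W=cloud(f)
    for u,v in us: print(u,v,W[v,u].round(4))
E
```

```text
191 227 [0.4728 0.3723 0.038 ]
227 227 [0.4711 0.2886 0.0307]
263 222 [0.4805 0.2024 0.0316]
450 160 [ 0.5983 -0.2303  0.118 ]
230 345 [0.1923 0.286  0.028 ]
457 258 [0.4868 0.3704 0.0402]
421 265 [0.4817 0.2873 0.0333]
385 276 [0.4915 0.1982 0.0377]
```

View pics/stand_top.png

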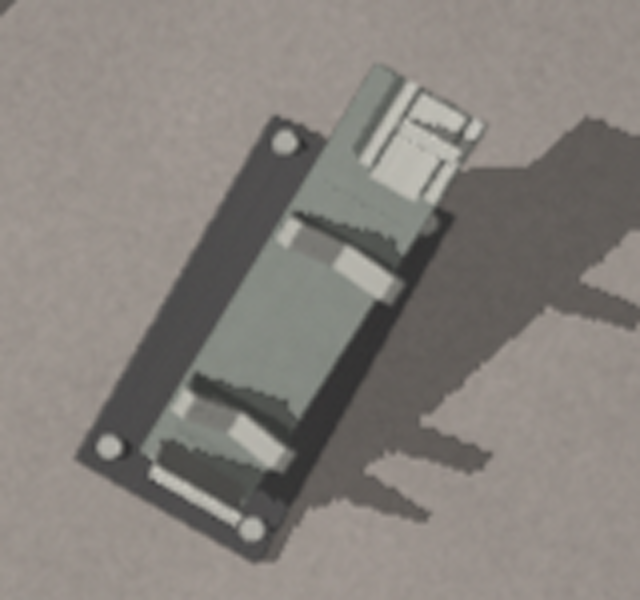

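View pics/stand_scene.png

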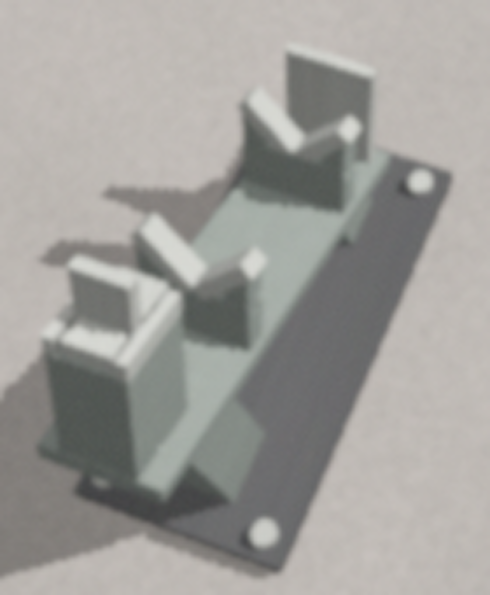

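View pics/tray_top.png

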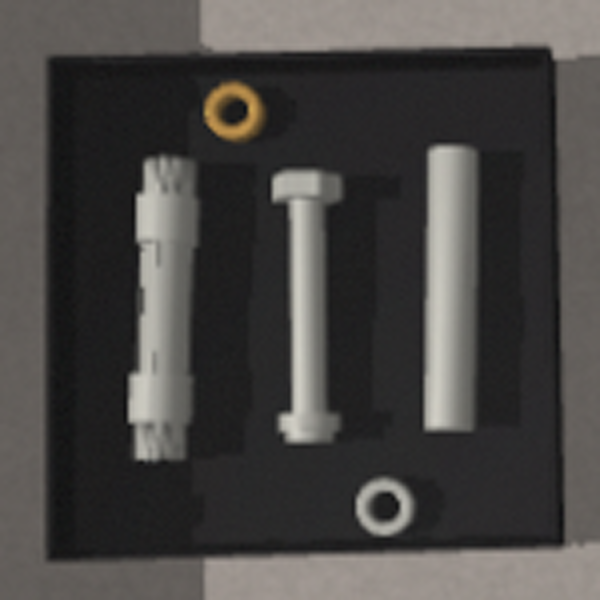

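```bash
cat >> h.py <<'E'
S24,C24=np.sin(np.radians(24)),np.cos(np.radians(24))
def cradleR(yaw):
    c,s=np.cos(yaw),np.sin(yaw)
    x=np.array([c*C24,s*C24,S24]); y=np.array([-s,c,0]); return np.stack([x,y,np.cross(x,y)],1)
from scipy.optimize import least_squares
def fit(clouds,p0,it=6,tol0=12,free_z=True):
    p=np.array(p0,float)
    for k in range(it):
        tol=max(4,tol0*0.7**k)/1000
        R=cradleR(p[3]); sets=[]
        for W in clouds:
            L=(W-p[:3])@R; x,y,z=L.T
            zf=z+0.062; pl=(abs(zf)<tol)&(abs(y)<.032)&(x>-.085)&(x<.09)&~(abs(abs(x)-.054)<.012)
            vr=(abs(abs(x)-.054)<.006)&(abs(y)<.028)&(abs(y)>.006)
            vp=vr&(y>0)&(abs((z-y)/2**.5+.018)<tol); vm=vr&(y<0)&(abs((z+y)/2**.5+.018)<tol)
            st=(abs(x+.09)<tol)&(abs(y)<.025)&(z>-.055)&(z<.004)
            sets.append((W[pl],W[vp],W[vm],W[st]))
        def res(q):
            R=cradleR(q[3]); o=[]
            for s in sets:
                for i,A in enumerate(s):
                    if len(A)<5: continue
                    x,y,z=((A-q[:3])@R).T
                    e=[z+.062,(z-y)/2**.5+.018,(z+y)/2**.5+.018,x+.09][i]
                    o.append(e/np.sqrt(len(A))*1e3)
            o.append([(q[2]-.15)*1e3*.3])
            return np.concatenate(o)
        sol=least_squares(res,p,loss="soft_l1"); p=sol.x
        R=cradleR(p[3])
    for s in sets:
        out=[]
        for i,A in enumerate(s):
            x,y,z=((A-p[:3])@R).T
            e=[z+.062,(z-y)/2**.5+.018,(z+y)/2**.5+.018,x+.09][i]
            out.append((len(A),round(np.median(e)*1e3,2) if len(A) else None))
        print(out)
    return p
E
python3 - <<'E'
from h import *
t=load("top0.pkl");s=load("scene0.pkl")
ct=cloud(t)[100:260,360:520].reshape(-1,3); cs=cloud(s)[250:430,130:280].reshape(-1,3)
ct=ct[np.isfinite(ct[:,0])];cs=cs[np.isfinite(cs[:,0])]
A=ct[(abs(ct-[.575,-.215,.09])<.02).all(1)]
c=A.mean(0);n=np.linalg.svd(A-c)[2][2];n*=np.sign(n[2]);print(c,n,np.degrees(np.arccos(n[2])),np.degrees(np.arctan2(-n[1],-n[0])))
yaw=np.arctan2(-n[1],-n[0])
p0=[*(c+n*.062)[:2],.15,yaw]
for cl in ([ct,cs],[ct],[cs]):
    p=fit(cl,p0); print(p.round(4),np.degrees(p[3]))
for W,nm in((ct,'t'),(cs,'s')):
    L=(W-p[:3])@cradleR(p[3]); m=(L[:,2]>.045)&(abs(L[:,1])<.03)&(L[:,0]>.09); print(nm,L[m].min(0),L[m].max(0),m.sum())
# axle
W=cloud(t); m=(W[...,2]>.018)&(abs(W[...,0]-.475)<.12)&(abs(W[...,1]-.372)<.035)&(t["color"].min(2)>110)
v,u=np.nonzero(m); print(cv2.minAreaRect(np.stack([u,v],1).astype(np.float32)))
P=W[m]; c,(w,h),a=cv2.minAreaRect((P[:,:2]*1000).astype(np.float32));print(c,w,h,a,P[:,2].max())
v,u=np.nonzero((t["z_map"]>0)&(t["color"].max(2)<60)&(np.mgrid[:480,:640][1]>155)&(np.mgrid[:480,:640][1]<300)&(np.mgrid[:480,:640][0]>155)&(np.mgrid[:480,:640][0]<295))
print(cv2.minAreaRect(np.stack([u,v],1).astype(np.float32)))
E
```

```text
[ 0.56914597 -0.21129155  0.10425049] [-0.31335476  0.21091774  0.92591712] 22.192943055147012 -33.944327021301035
[(0, None), (0, None), (0, None), (0, None)]
[(0, None), (0, None), (0, None), (0, None)]
[ 0.2555 -0.6295  0.15   -0.5987] -34.30232757117883
[(0, None), (0, None), (0, None), (0, None)]
[ 0.4939 -0.2558  0.15   -0.7085] -40.59686630807224
[(0, None), (0, None), (0, None), (0, None)]
[ 0.5135 -0.2605  0.15   -0.572 ] -32.773896266617065Traceback (most recent call last):
  File "<stdin>", line 12, in <module>
    return umr_minimum(a, axis, None, out, keepdims, initial, where)
ValueError: zero-size array to reduction operation minimum which has no identity
```

```bash
cat > fs.py <<'E'
from h import *
t=load("top0.pkl");s=load("scene0.pkl")
ct=cloud(t)[100:260,360:520].reshape(-1,3); cs=cloud(s)[250:430,130:280].reshape(-1,3)
ct=ct[np.isfinite(ct[:,0])];cs=cs[np.isfinite(cs[:,0])]
yaw=np.radians(-31)
R=cradleR(yaw)
c=np.array([.569,-.211,.1043])
p0=c+R[:,2]*.062; p0=p0-R[:,0]*(p0[2]-.15)/S24; p0=[*p0,yaw]; print(p0)
for cl in ([ct,cs],[ct],[cs]):
    p=fit(cl,p0,it=8,tol0=20); print(p.round(4),np.degrees(p[3]))
    if len(cl)==2: P=p
np.save("cradle.npy",P)
for W,nm in((ct,'t'),(cs,'s')):
    L=(W-P[:3])@cradleR(P[3]); m=(L[:,2]>.045)&(abs(L[:,1])<.03)&(L[:,0]>.09); print(nm,m.sum(), L[m].min(0) if m.any() else 0,L[m].max(0) if m.any() else 0)
W=cloud(t); m=(W[...,2]>.018)&(abs(W[...,0]-.475)<.12)&(abs(W[...,1]-.372)<.035)&(t["color"].min(2)>110)
v,u=np.nonzero(m); print(cv2.minAreaRect(np.stack([u,v],1).astype(np.float32)))
Q=W[m]; print(cv2.minAreaRect((Q[:,:2]*1000).astype(np.float32)),Q[:,2].max())
E
python3 fs.py
```

```text
[np.float64(0.5263225776349085), np.float64(-0.18535681757921052), np.float64(0.15), np.float64(-0.5410520681182421)]
[(1417, np.float64(0.11)), (102, np.float64(-1.03)), (120, np.float64(1.11)), (124, np.float64(-0.33))]
[(935, np.float64(0.08)), (72, np.float64(1.04)), (166, np.float64(-1.07)), (382, np.float64(0.26))]
[ 0.5316 -0.178   0.1503 -0.5575] -31.943571049371204
[(1427, np.float64(-0.0)), (106, np.float64(0.07)), (121, np.float64(0.02)), (123, np.float64(-0.05))]
[ 0.5323 -0.1764  0.1503 -0.5561] -31.8626517553715
[(896, np.float64(0.08)), (61, np.float64(0.01)), (169, np.float64(-0.06)), (377, np.float64(-0.03))]
[ 0.531  -0.1794  0.1504 -0.5594] -32.052821163683255
t 73 [ 0.12626177 -0.01490547  0.04774752] [0.13419818 0.01750783 0.06175378]
s 176 [ 0.12653811 -0.01698077  0.04525993] [0.13617681 0.01594606 0.06050959]
((187.93809509277344, 226.95480346679688), (10.416104316711426, 74.35823059082031), 2.436648368835449)
((474.1344909667969, 380.418212890625), (27.483434677124023, 177.8096466064453), 86.70338439941406) 0.04703534503195073
```

Candidates (top view): plain bar (263,222), hex bolt (227,227), collared steel axle (191,227), blue look-alike (230,345). The crop shows the piece with two collars and facet-ended tails at (191,227), so that is the axle. Now the transit planner.

```bash
cat > plan.py <<'E'
from h import *
from scipy.spatial.transform import Rotation as Ro, Slerp
def down(head):  # tool z down, tool x at heading (rad)
    x=np.array([np.cos(head),np.sin(head),0]); z=np.array([0,0,-1.]); return np.stack([x,np.cross(z,x),z],1)
def plan(o,way,n,dig=2):
    """way: list of (pos,R); n rows per leg. prints scaled rows, following rounded result"""
    p=np.array(o["tcp_pos"]);R=Ro.from_rotvec(o["orientation"])
    dps=[];tws=[]
    for (tp,tR),k in zip(way,n):
        tR=Ro.from_matrix(tR)
        for i in range(k):
            f=1/(k-i)
            d=R.inv().apply((np.array(tp)-p)*f)/.12
            w=(R.inv()*tR).as_rotvec()*f/np.radians(120)
            d=d.round(dig); w=w.round(dig+1)
            if np.linalg.norm(d)*.12>.05 or np.degrees(np.linalg.norm(w))*0+np.linalg.norm(w)*120>8.59: print("LIMIT",i,np.linalg.norm(d)*120,np.linalg.norm(w)*120)
            p=p+R.apply(d*.12); R=R*Ro.from_rotvec(w*np.radians(120))
            dps.append((d+0).tolist());tws.append((w+0).tolist())
    import json
    print(json.dumps(dps).replace(" ",""));print(json.dumps(tws).replace(" ",""))
    print("end",p.round(4),R.as_matrix().round(3).tolist())
E
python3 - <<'E'
from plan import *
from bench import r
o=r.get_obs()
h0=np.radians(-64)
g=lambda k:down(np.radians(-64+154*k))
plan(o,[((.42,-.45,.50),g(.22)),((.58,-.15,.52),g(.5)),((.58,.15,.50),g(.8)),((.475,.37,.40),g(1.))],[4,6,6,4])
E
```

```text
LIMIT 0 55.87414428874952 8.52
LIMIT 1 55.56401713339309 8.4
LIMIT 2 55.213041937571234 8.52
LIMIT 3 54.7547258234392 8.400857099129826
LIMIT 0 56.56571399708484 7.199999999999999
LIMIT 1 56.71825103086307 7.199999999999999
LIMIT 2 56.60388679233963 7.199999999999999
LIMIT 3 57.424733347225924 7.199999999999999
LIMIT 4 56.94629048498243 7.199999999999999
LIMIT 5 56.36168911592342 7.199999999999999
LIMIT 0 50.49990099000195 7.68
LIMIT 1 50.27126415756819 7.68
LIMIT 2 50.59960474153924 7.68
LIMIT 4 50.19960159204453 7.68
LIMIT 0 65.60609727761589 7.68
LIMIT 1 66.17431525901873 7.68
LIMIT 2 66.17431525901873 7.68
LIMIT 3 66.08721510246895 7.68
[[-0.18,-0.38,-0.2],[-0.12,-0.4,-0.2],[-0.06,-0.41,-0.2],[-0.01,-0.41,-0.2],[-0.02,-0.47,-0.03],[0.04,-0.47,-0.03],[0.1,-0.46,-0.03],[0.16,-0.45,-0.03],[0.22,-0.42,-0.02],[0.26,-0.39,-0.03],[0.09,-0.41,0.03],[0.15,-0.39,0.03],[0.2,-0.37,0.03],[0.25,-0.33,0.03],[0.29,-0.3,0.03],[0.32,-0.26,0.02],[0.28,-0.42,0.21],[0.34,-0.38,0.21],[0.38,-0.34,0.21],[0.43,-0.28,0.2]]
[[0.0,0.0,-0.071],[0.0,0.0,-0.07],[0.0,0.0,-0.071],[0.0,0.001,-0.07],[0.0,0.0,-0.06],[0.0,0.0,-0.06],[0.0,0.0,-0.06],[0.0,0.0,-0.06],[0.0,0.0,-0.06],[0.0,0.0,-0.06],[0.0,0.0,-0.064],[0.0,0.0,-0.064],[0.0,0.0,-0.064],[0.0,0.0,-0.064],[0.0,0.0,-0.064],[0.0,0.0,-0.065],[0.0,0.0,-0.064],[0.0,0.0,-0.064],[0.0,0.0,-0.064],[0.0,0.0,-0.064]]
end [0.4745 0.3705 0.4006] [[0.001, 1.0, 0.001], [1.0, -0.001, 0.0], [0.0, 0.001, -1.0]]
```

```bash
python3 - <<'E'
from plan import *
from bench import r
o=r.get_obs()
g=lambda k:down(np.radians(-64+154*k))
plan(o,[((.42,-.45,.50),g(.22)),((.58,-.15,.52),g(.55))],[5,7])
E
```

```text
[[-0.14,-0.3,-0.16],[-0.11,-0.32,-0.16],[-0.07,-0.32,-0.16],[-0.03,-0.33,-0.16],[0.01,-0.34,-0.16],[-0.02,-0.4,-0.02],[0.04,-0.4,-0.02],[0.09,-0.4,-0.03],[0.14,-0.38,-0.02],[0.18,-0.36,-0.03],[0.23,-0.34,-0.02],[0.26,-0.3,-0.03]]
[[0.0,0.0,-0.056],[0.0,0.0,-0.057],[0.0,0.0,-0.056],[0.0,0.0,-0.057],[0.0,0.001,-0.056],[0.0,0.0,-0.061],[0.0,0.0,-0.06],[0.0,0.0,-0.061],[0.0,0.0,-0.06],[0.0,0.0,-0.061],[0.0,0.0,-0.06],[0.0,0.0,-0.061]]
end [ 0.5796 -0.1503  0.5206] [[0.935, 0.354, 0.001], [0.354, -0.935, 0.0], [0.001, 0.0, -1.0]]
```

Request:
apply_moves:
  dp:
    - [-0.14,-0.3,-0.16]
    - [-0.11,-0.32,-0.16]
    - [-0.07,-0.32,-0.16]
    - [-0.03,-0.33,-0.16]
    - [0.01,-0.34,-0.16]
    - [-0.02,-0.4,-0.02]
    - [0.04,-0.4,-0.02]
    - [0.09,-0.4,-0.03]
    - [0.14,-0.38,-0.02]
    - [0.18,-0.36,-0.03]
    - [0.23,-0.34,-0.02]
    - [0.26,-0.3,-0.03]
  twist:
    - [0,0,-0.056]
    - [0,0,-0.057]
    - [0,0,-0.056]
    - [0,0,-0.057]
    - [0,0,-0.056]
    - [0,0,-0.061]
    - [0,0,-0.06]
    - [0,0,-0.061]
    - [0,0,-0.06]
    - [0,0,-0.061]
    - [0,0,-0.06]
    - [0,0,-0.061]
  jaw: [0,0,0,0,0,0,0,0,0,0,0,0]
  grip_force: 40

```text
clock: 1.3
tcp_pos: [0.5726, -0.1381, 0.5179]
orientation: [-3.072, -0.628, 0.016]
contact_force: [0.2, -1.0, -0.2]
grip_width: 0.0856
```

```bash
cat >> h.py <<'E'
def wristgrab(name):
    from bench import r
    from scipy.spatial.transform import Rotation as Ro
    o=r.get_obs(); f=r.grab_frame("wrist")
    T=np.eye(4);T[:3,:3]=Ro.from_rotvec(o["orientation"]).as_matrix();T[:3,3]=o["tcp_pos"]
    C=T@f["hand_eye"]; f["R"]=C[:3,:3].T; f["t"]=-C[:3,:3].T@C[:3,3]
    pickle.dump(f,open(name+".pkl","wb")); cv2.imwrite(f"pics/{name}.png",f["color"][:,:,::-1])
    return o,f
E
python3 - <<'E'
from plan import *
o,f=wristgrab("w1"); print(f["hand_eye"].round(3).tolist(), np.isfinite(f["z_map"]).mean(),(f["z_map"]>0).mean())
W=cloud(f).reshape(-1,3);W=W[np.isfinite(W[:,0])]
P=np.load("cradle.npy")
L=(W-P[:3])@cradleR(P[3]);W=W[(abs(L)<.16).all(1)]
p=fit([W],P,it=8,tol0=10);print(p.round(4),np.degrees(p[3]))
h=np.pi/2
g=lambda k:down(np.radians(-64+154*k))
plan(o,[((.56,.15,.50),g(.8)),((.475,.37,.36),g(1.))],[6,6])
E
```

```text
[[1.0, -0.0, -0.0, -0.001], [0.0, 0.959, 0.285, -0.073], [0.0, -0.285, 0.959, 0.032], [0.0, 0.0, 0.0, 1.0]] 1.0 0.9959700520833333
[(6378, np.float64(-0.03)), (472, np.float64(0.0)), (791, np.float64(-0.01)), (1429, np.float64(-0.01))]
[ 0.5319 -0.1793  0.1494 -0.5564] -31.876629523757916
[[0.14,-0.37,0.03],[0.18,-0.36,0.03],[0.22,-0.34,0.02],[0.25,-0.31,0.02],[0.28,-0.29,0.03],[0.31,-0.25,0.02],[0.2,-0.26,0.19],[0.22,-0.24,0.2],[0.25,-0.22,0.19],[0.26,-0.19,0.2],[0.28,-0.17,0.19],[0.3,-0.15,0.2]]
[[-0.001,0.0,-0.05],[-0.001,0.001,-0.05],[-0.001,0.001,-0.05],[-0.001,0.0,-0.05],[-0.001,0.001,-0.05],[0.0,0.0,-0.051],[0.0,0.0,-0.043],[0.0,0.0,-0.043],[0.0,0.0,-0.043],[0.0,0.0,-0.043],[0.0,0.0,-0.042],[0.0,0.0,-0.043]]
end [0.4744 0.3704 0.3599] [[-0.001, 1.0, -0.0], [1.0, 0.001, -0.0], [-0.0, -0.0, -1.0]]
```

View pics/w1.png

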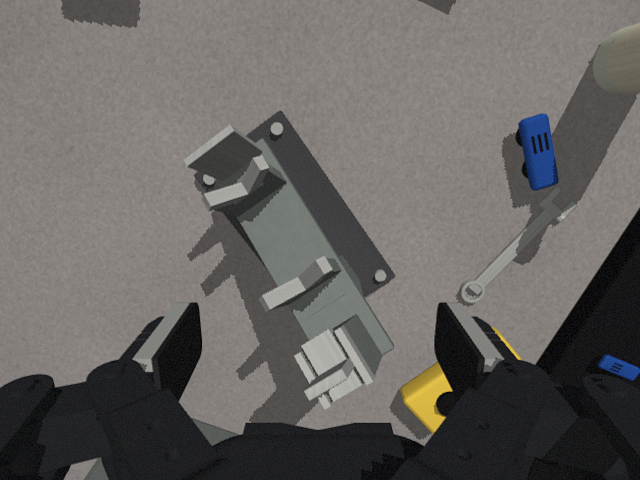

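The wrist view shows the stand: stop plate at (225,150), keeper at (335,365); the three cameras agree within about 1.5 mm. On to the tray.

Request:
apply_moves:
  dp:
    - [0.14,-0.37,0.03]
    - [0.18,-0.36,0.03]
    - [0.22,-0.34,0.02]
    - [0.25,-0.31,0.02]
    - [0.28,-0.29,0.03]
    - [0.31,-0.25,0.02]
    - [0.2,-0.26,0.19]
    - [0.22,-0.24,0.2]
    - [0.25,-0.22,0.19]
    - [0.26,-0.19,0.2]
    - [0.28,-0.17,0.19]
    - [0.3,-0.15,0.2]
    - [0,0,0]
  twist:
    - [-0.001,0.0,-0.05]
    - [-0.001,0.001,-0.05]
    - [-0.001,0.001,-0.05]
    - [-0.001,0.0,-0.05]
    - [-0.001,0.001,-0.05]
    - [0.0,0.0,-0.051]
    - [0.0,0.0,-0.043]
    - [0.0,0.0,-0.043]
    - [0.0,0.0,-0.043]
    - [0.0,0.0,-0.043]
    - [0.0,0.0,-0.042]
    - [0.0,0.0,-0.043]
    - [0,0,0]
  jaw: [0,0,0,0,0,0,0,0,0,0,0,0,0]

```text
clock: 2.65
tcp_pos: [0.4545, 0.384, 0.3543]
orientation: [-2.149, -2.287, -0.007]
contact_force: [-0.4, -0.5, 0.1]
grip_width: 0.0857
```

```bash
python3 - <<'E'
from plan import *
o,f=wristgrab("w2"); print(o["tcp_pos"],o["joints"].round(2))
W=cloud(f); m=(W[...,2]>.016)&(abs(W[...,0]-.475)<.11)&(abs(W[...,1]-.372)<.045)&(f["color"].min(2)>100)
n,l,st,_=cv2.connectedComponentsWithStats(m.astype(np.uint8)); k=1+st[1:,4].argmax(); m=l==k
Q=W[m]; (c,wh,a)=cv2.minAreaRect((Q[:,:2]*1000).astype(np.float32)); print(c,wh,a,Q[:,2].max())
# axis from centroid line & top z profile
q=Q[:,:2]-Q[:,:2].mean(0); d=np.linalg.svd(q,full_matrices=False)[2][0]; d*=np.sign(d[0]); print("yaw",np.degrees(np.arctan2(d[1],d[0])),Q.mean(0))
s=(Q[:,:2]-np.array(c)/1000)@d; e=(Q[:,:2]-np.array(c)/1000)@np.array([-d[1],d[0]])
for x in np.arange(-.085,.09,.01):
    b=abs(s-x)<.004; print(round(x,3),(e[b].min()*1e3).round(1),(e[b].max()*1e3).round(1),(np.percentile(Q[b,2],97)*1e3).round(1))
b=(abs(s)<.035)
for y in np.arange(-.016,.017,.004):
    k=b&(abs(e-y)<.002); print(round(y,3),np.median(Q[k,2]).round(4) if k.any() else None)
E
```

```text
[0.45450091 0.38397221 0.35425564] [-0.19  0.53 -0.82  1.76  0.44  1.04  0.46]
(473.55218505859375, 375.3894348144531) (35.68268585205078, 180.60711669921875) 87.39696502685547 0.04200764898957667
yaw -2.569230783837459 [0.4654472  0.3757855  0.03436628]
-0.085 -15.7 15.9 38.8
-0.075 -15.5 15.9 38.7
-0.065 -17.6 17.9 40.9
-0.055 -17.7 17.4 41.0
-0.045 -17.4 17.6 40.9
-0.035 -15.5 16.0 39.1
-0.025 -15.4 15.9 38.7
-0.015 -15.5 15.8 38.7
-0.005 -15.8 15.9 38.8
0.005 -15.5 15.7 38.8
0.015 -15.6 15.8 38.8
0.025 -15.5 15.8 38.7
0.035 -15.5 15.8 38.7
0.045 -17.6 17.7 40.8
0.055 -17.5 17.8 40.9
0.065 -17.0 17.7 40.7
0.075 -15.5 15.8 38.7
0.085 -15.5 15.9 38.9
-0.016 0.0282
-0.012 0.0327
-0.008 0.0361
-0.004 0.0376
0.0 0.0381
0.004 0.035
0.008 0.0307
0.012 0.0262
0.016 0.023
```

View pics/w2.png

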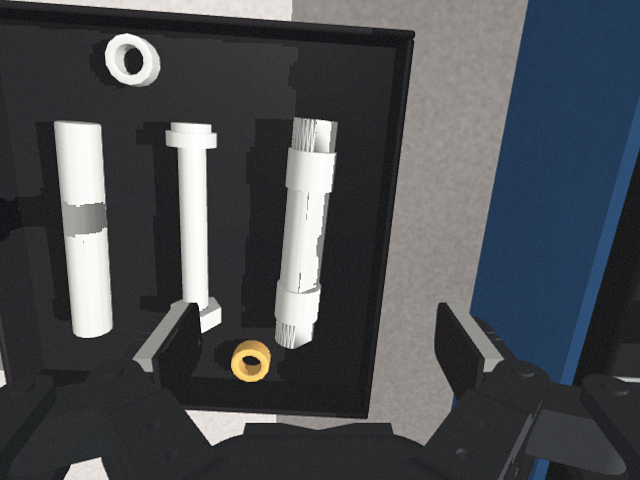

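The wrist view: axle upright at (307,235) with collars at (311,170) and (297,303), bolt at (193,225), bar (82,230). Depth shows a flat facing about 47° off vertical towards +y.

```bash
python3 - <<'E'
from plan import *
from bench import r
o=r.get_obs()
R=down(np.radians(87.43))
plan(o,[((.4736,.3754,.29),R),((.4736,.3754,.29),R),((.4736,.3754,.21),R)],[2,1,3],3)
E
```

```text
[[-0.033,0.068,0.272],[-0.028,0.071,0.272],[0.0,0.0,0.0],[0.0,0.0,0.222],[0.0,0.0,0.222],[0.0,0.0,0.223]]
[[0.0007,-0.0011,0.0244],[0.0007,-0.0011,0.0245],[0.0,0.0,0.0],[0.0,0.0,0.0],[0.0,0.0,0.0],[0.0,0.0,0.0]]
end [0.4736 0.3754 0.21  ] [[0.045, 0.999, 0.0], [0.999, -0.045, -0.0], [-0.0, 0.0, -1.0]]
```

Request:
apply_moves:
  dp:
    - [-0.033,0.068,0.272]
    - [-0.028,0.071,0.272]
    - [0,0,0]
    - [0,0,0.18]
    - [0,0,0]
  twist:
    - [0.0007,-0.0011,0.0244]
    - [0.0007,-0.0011,0.0245]
    - [0,0,0]
    - [0,0,0]
    - [0,0,0]
  jaw: [80,80,80,80,80]

```text
clock: 3.2
tcp_pos: [0.4787, 0.3715, 0.27]
orientation: [2.281, 2.154, 0.004]
contact_force: [-0.5, -0.2, -0.6]
grip_width: 0.0589
```

```bash
python3 - <<'E'
from plan import *
from bench import r
o=r.get_obs();print(o["tcp_pos"])
R=down(np.radians(87.43))
plan(o,[((.4736,.3754,.225),R),((.4736,.3754,.1825),R)],[2,3],3)
E
```

```text
[0.47870694 0.37145231 0.26996063]
[[0.015,-0.023,0.187],[0.016,-0.023,0.187],[0.0,0.0,0.118],[0.0,0.0,0.118],[0.0,0.0,0.119]]
[[0.0012,0.0002,-0.0029],[0.0012,0.0003,-0.003],[0.0,0.0,0.0],[0.0,0.0,0.0],[0.0,0.0,0.0]]
end [0.4736 0.3754 0.1825] [[0.045, 0.999, 0.0], [0.999, -0.045, 0.0], [0.0, 0.0, -1.0]]
```

Request:
apply_moves:
  dp:
    - [0.015,-0.023,0.187]
    - [0.016,-0.023,0.187]
    - [0,0,0]
  twist:
    - [0.0012,0.0002,-0.0029]
    - [0.0012,0.0003,-0.003]
    - [0,0,0]
  jaw: [80,80,80]

```text
clock: 3.5
tcp_pos: [0.4764, 0.3757, 0.2314]
orientation: [2.272, 2.168, 0.013]
contact_force: [-0.3, 0.5, 0.4]
grip_width: 0.0586
```

```bash
python3 - <<'E'
from plan import *
o,f=wristgrab("w3");print(o["tcp_pos"],o["grip_width"])
W=cloud(f); m=(W[...,2]>.016)&(abs(W[...,0]-.475)<.11)&(abs(W[...,1]-.375)<.02)&(f["color"].min(2)>60)
Q=W[m]; print(cv2.minAreaRect((Q[:,:2]*1000).astype(np.float32)),Q[:,2].max())
R=down(np.radians(87.43))
plan(o,[((.4736,.3754,.1825),R)],[3],3)
E
```

```text
[0.47642518 0.37572743 0.23138231] 0.05859920586148706
((473.40948486328125, 375.3673095703125), (35.78953170776367, 180.3349609375), 87.492431640625) 0.1317913962476567
[[-0.002,-0.009,0.136],[-0.002,-0.008,0.136],[-0.001,-0.008,0.135]]
[[0.0011,-0.0008,-0.0003],[0.0011,-0.0007,-0.0003],[0.0011,-0.0008,-0.0004]]
end [0.4736 0.3754 0.1825] [[0.045, 0.999, -0.0], [0.999, -0.045, -0.0], [-0.0, -0.0, -1.0]]
```

View pics/w3.png

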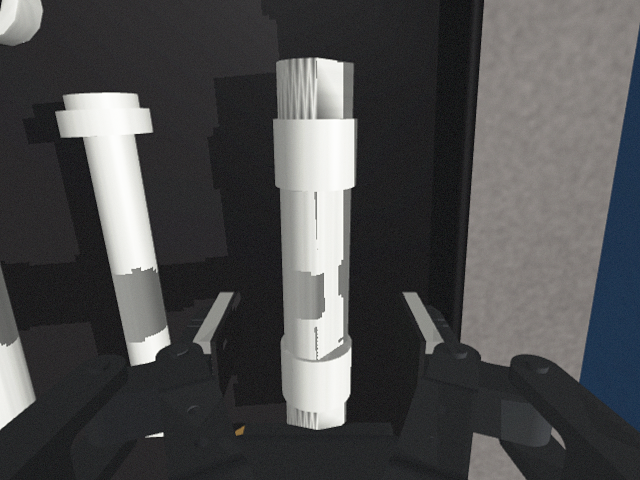

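The close view confirms two-collared axle at (315,240), centred between the pads at (215,325) and (425,325), with nothing in the fingers' way.

Request:
apply_moves:
  dp:
    - [-0.002,-0.009,0.136]
    - [-0.002,-0.008,0.136]
    - [-0.001,-0.008,0.135]
    - [0,0,0]
  twist:
    - [0.0011,-0.0008,-0.0003]
    - [0.0011,-0.0007,-0.0003]
    - [0.0011,-0.0008,-0.0004]
    - [0,0,0]
  jaw: [80,80,80,80]

```text
clock: 3.95
tcp_pos: [0.4764, 0.3765, 0.1855]
orientation: [2.272, 2.167, 0.014]
contact_force: [-0.3, 0.0, -0.1]
grip_width: 0.0586
```

```bash
python3 - <<'E'
from plan import *
from bench import r
o=r.get_obs();print(o["tcp_pos"],o["contact_force"])
plan(o,[((.4736,.3754,.1825),down(np.radians(87.45)))],[1],3)
E
```

```text
[0.47639319 0.37651328 0.18548203] [-0.2633883   0.00625424 -0.05702685]
[[-0.01,-0.023,0.025]]
[[0.0035,-0.0024,-0.0012]]
end [0.4736 0.3755 0.1825] [[0.044, 0.999, -0.0], [0.999, -0.044, 0.0], [0.0, -0.0, -1.0]]
```

Request:
apply_moves:
  dp:
    - [-0.012,-0.026,0.025]
    - [-0.002,-0.005,0.002]
    - [0,0,0]
    - [0,0,0]
    - [0,0,0]
    - [0,0,0]
    - [0,0,0]
  twist:
    - [0.0035,-0.0024,-0.0012]
    - [0.001,-0.001,0]
    - [0,0,0]
    - [0,0,0]
    - [0,0,0]
    - [0,0,0]
    - [0,0,0]
  jaw: [80,80,120,180,255,255,255]
  grip_force: 40

```text
clock: 4.65
tcp_pos: [0.4721, 0.3756, 0.1822]
orientation: [-2.268, -2.172, 0.005]
contact_force: [-0.2, 0.7, -1.6]
grip_width: 0.0302
```

```bash
python3 - <<'E'
from plan import *
from bench import r
o=r.get_obs();print(o)
E
```

```text
{'clock': 4.65, 'joints': array([-0.29730839,  0.74252952, -0.65255656,  1.84090793,  0.62293186,
        0.77719254,  0.24238481]), 'qvel': array([-6.11383693e-04,  5.93351689e-04,  5.43686237e-04,  1.32170341e-03,
        6.39980852e-04, -3.89439706e-03,  1.70825843e-06]), 'tau': array([ 2.93341661e-01, -6.08647585e+01, -1.09651110e+01, -1.81006783e+01,
        4.68797330e-02,  2.13018497e-01,  5.01587841e-03]), 'tcp_pos': array([0.47210431, 0.37564288, 0.18220671]), 'orientation': array([-2.26829577, -2.17151729,  0.00505951]), 'contact_force': array([-0.23377352,  0.743366  , -1.57195048]), 'moment': array([0.1804837 , 0.01591421, 0.00780426]), 'grip_width': 0.03020653955346823}
```

Width 30.2 mm: the squeeze has begun to turn the flats. I'll squeeze harder so that they seat on the pads, giving a known roll angle.

Request:
apply_moves:
  dp:
    - [0,0,0]
    - [0,0,0]
    - [0,0,0]
    - [0,0,0]
  twist:
    - [0,0,0]
    - [0,0,0]
    - [0,0,0]
    - [0,0,0]
  jaw: [255,255,255,255]
  grip_force: 100

```text
clock: 5.05
tcp_pos: [0.4722, 0.3757, 0.1825]
orientation: [-2.268, -2.171, 0.004]
contact_force: [-0.4, -0.1, -0.5]
grip_width: 0.029
```

Request:
apply_moves:
  dp:
    - [0,0,-0.1]
    - [0,0,-0.25]
    - [0,0,-0.25]
    - [0,0,0]
    - [0,0,0]
  twist:
    - [0,0,0]
    - [0,0,0]
    - [0,0,0]
    - [0,0,0]
    - [0,0,0]
  jaw: [255,255,255,255,255]
  grip_force: 120

```text
clock: 5.55
tcp_pos: [0.4715, 0.3735, 0.2554]
orientation: [-2.269, -2.172, 0.017]
contact_force: [-0.6, 0.0, -5.1]
grip_width: 0.0282
```

```bash
python3 - <<'E'
from plan import *
o,f=wristgrab("w4");print(o["tcp_pos"],o["grip_width"],o["contact_force"],o["moment"])
E
```

```text
[0.47146662 0.37348876 0.25536407] 0.02823438606189103 [-5.50965422e-01  4.78240597e-03 -5.14692278e+00] [-0.06644746  0.03002627 -0.00120428]
```

View pics/w4.png

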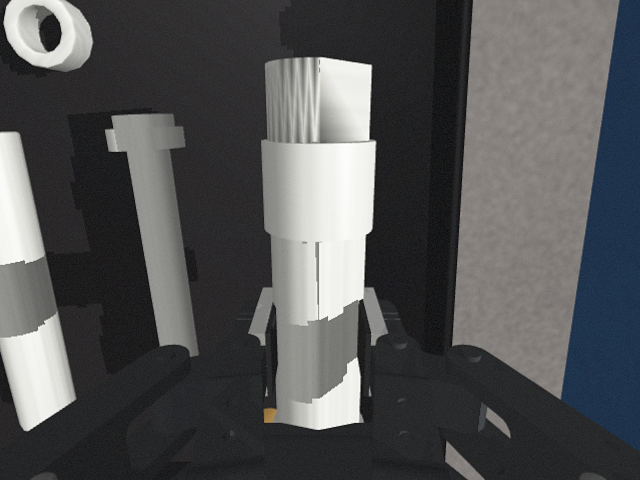

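```bash
cat >> h.py <<'E'
def rollprof(f,C,R,x0,x1,rad=.016):
    """flat normal angle about axis, cloud in frame (C,R) with x axis axle; returns list angle(deg from +y toward +z)"""
    W=cloud(f).reshape(-1,3); W=W[np.isfinite(W[:,0])]
    L=(W-C)@R; L=L[(L[:,0]>x0)&(L[:,0]<x1)&(np.hypot(L[:,1],L[:,2])<.02)]
    rr=np.hypot(L[:,1],L[:,2]); an=np.degrees(np.arctan2(L[:,2],L[:,1]))
    for a in range(-180,180,10):
        k=(an>=a)&(an<a+10)
        if k.sum()>5: print(a+5,k.sum(),(np.median(rr[k])*1e3).round(1))
    return L
E
python3 - <<'E'
from plan import *
f=load("w4.pkl")
from bench import r
o=r.get_obs(); T=Ro.from_rotvec(o["orientation"]).as_matrix()
# tool-frame points, tail/collar far region
W=cloud(f).reshape(-1,3);W=W[np.isfinite(W[:,0])]
L=(W-o["tcp_pos"])@T
m=(abs(L[:,0])<.03)&(L[:,1]>.02)&(L[:,1]<.12)&(abs(L[:,2]-.15)<.03); L=L[m]
for y in np.arange(.03,.10,.006):
    k=abs(L[:,1]-y)<.003
    if k.sum()>10: print(y.round(3),(np.percentile(L[k,0],[1,99])*1e3).round(1),(L[k,2].min()*1e3).round(1),(np.percentile(L[k,2],3)*1e3).round(1))
k=(L[:,1]>.072)&(L[:,1]<.09); A=L[k]
for x in np.arange(-.016,.017,.002):
    b=abs(A[:,0]-x)<.001
    if b.any(): print("x",round(x*1e3),(np.median(A[b,2])*1e3).round(2))
E
```

```text
0.03 [-16.1  15.2] 143.6 144.4
0.036 [-15.9  15.1] 149.0 150.7
0.042 [-18.4  17.1] 157.5 158.7
```

```bash
cat > flat.py <<'E'
from plan import *
def toolL(f,o):
    T=Ro.from_rotvec(o["orientation"]).as_matrix()
    W=cloud(f).reshape(-1,3);W=W[np.isfinite(W[:,0])]
    return (W-o["tcp_pos"])@T
E
python3 - <<'E'
from flat import *
f=load("w4.pkl")
from bench import r
o=r.get_obs(); L=toolL(f,o)
m=(abs(L[:,0])<.03)&(L[:,1]<.05)&(L[:,1]>-.12)&(abs(L[:,2]-.15)<.03); L=L[m]
for y in np.arange(-.095,.05,.006):
    k=abs(L[:,1]-y)<.003
    if k.sum()>10: print(y.round(3),(np.percentile(L[k,0],[1,99])*1e3).round(1),(np.percentile(L[k,2],3)*1e3).round(1))
k=(L[:,1]<-.072)&(L[:,1]>-.088); A=L[k]
for x in np.arange(-.016,.017,.002):
    b=abs(A[:,0]-x)<.001
    if b.any(): print("x",round(x*1e3),(np.median(A[b,2])*1e3).round(2))
E
```

```text
-0.089 [-15.6  15. ] 144.3
-0.083 [-15.7  15.1] 144.1
-0.077 [-15.7  15. ] 144.2
-0.071 [-15.6  15.1] 144.2
-0.065 [-17.3  16.4] 142.2
-0.059 [-17.3  16.5] 142.0
-0.053 [-17.5  16.4] 142.0
-0.047 [-17.5  16.3] 142.0
-0.041 [-17.4  16.5] 142.0
-0.035 [-15.5  14.7] 144.1
-0.029 [-15.7  15. ] 144.1
-0.023 [-15.5  15. ] 144.2
-0.017 [-24.2  23. ] 127.1
-0.011 [-27.9  27.1] 120.8
-0.005 [-29.1  29.7] 124.0
0.001 [-16.5  15.3] 129.8
0.007 [-16.5  15.3] 131.4
0.013 [-15.2  14. ] 143.8
0.019 [-15.7  14.5] 144.1
0.025 [-15.7  15. ] 144.1
0.031 [-16.1  15.2] 144.6
0.037 [-15.9  15.2] 152.0
0.043 [-18.4  17.1] 159.6
x -16 155.43
x -14 152.12
x -12 149.57
x -10 147.8
x -8 146.53
x -6 145.63
x -4 145.04
x -2 144.76
x 0 144.92
x 2 146.72
x 4 148.66
x 6 150.74
x 8 152.88
x 10 154.95
x 12 157.11
x 14 159.13
x 16 160.74
```

```bash
cat >> plan.py <<'E'
PC=np.array([.5317,-.1786,.150]); YAW=np.radians(-31.95)
def toolR(tilt=0):
    C=cradleR(YAW); 
    C=C@Ro.from_rotvec([np.radians(tilt),0,0]).as_matrix()
    return np.stack([C[:,1],C[:,0],-C[:,2]],1)
A0=np.array([-.0004,.0012,.1602])
def tcp_for(c,tilt=0,a=A0):  # c: cradle coords of axle centre
    return PC+cradleR(YAW)@np.array(c)-toolR(tilt)@np.array(a)
def incradle(o,a=A0):
    T=Ro.from_rotvec(o["orientation"]).as_matrix()
    C=cradleR(YAW); p=(np.array(o["tcp_pos"])+T@np.array(a)-PC)@C
    Rr=C.T@T@np.stack([[0,1,0],[1,0,0],[0,0,-1]],1)
    return p.round(4),np.degrees(Ro.from_matrix(Rr).as_rotvec()).round(2)
E
python3 - <<'E'
from plan import *
from flat import *
f=load("w4.pkl")
from bench import r
o=r.get_obs(); L=toolL(f,o)
m=(abs(L[:,0])<.014)&(L[:,2]<.152)&(L[:,2]>.13)&(L[:,1]<-.02); print(L[m,1].min())
t1=tcp_for([.004,0,.08]); print(t1,incradle(o))
way=[((.49,.25,.40),Ro.from_rotvec([0,0,np.radians(-6)]).as_matrix()@down(np.radians(87.4)))]
R0=Ro.from_matrix(down(np.radians(87.4)));R1=Ro.from_matrix(toolR())
S=Slerp([0,1],Ro.concatenate([R0,R1]))
plan(o,[((.49,.27,.40),S(.15).as_matrix()),((.50,.10,.44),S(.5).as_matrix()),((.47,-.07,.42),S(.85).as_matrix()),(t1,R1.as_matrix())],[5,5,5,4],2)
E
```

```text
-0.0884484066388542
[ 0.45118423 -0.12791439  0.37057248] (array([-0.3352,  0.4356,  0.0893]), array([ 5.69, 23.78, 29.12]))
[[-0.17,0.04,-0.24],[-0.17,0.04,-0.24],[-0.17,0.05,-0.24],[-0.18,0.05,-0.24],[-0.17,0.06,-0.23],[-0.28,0.06,-0.06],[-0.28,0.07,-0.06],[-0.28,0.08,-0.05],[-0.27,0.08,-0.05],[-0.27,0.1,-0.04],[-0.29,0.03,0.05],[-0.28,0.03,0.05],[-0.28,0.04,0.05],[-0.28,0.06,0.06],[-0.28,0.06,0.06],[-0.12,-0.02,0.11],[-0.12,-0.02,0.11],[-0.13,-0.01,0.1],[-0.12,-0.01,0.11]]
[[-0.007,-0.001,0.007],[-0.006,-0.001,0.008],[-0.007,-0.001,0.007],[-0.006,-0.001,0.008],[-0.007,0.0,0.007],[-0.014,-0.004,0.017],[-0.014,-0.004,0.017],[-0.013,-0.003,0.017],[-0.014,-0.004,0.017],[-0.013,-0.003,0.016],[-0.014,-0.004,0.017],[-0.014,-0.004,0.017],[-0.014,-0.003,0.017],[-0.013,-0.004,0.017],[-0.014,-0.003,0.017],[-0.007,-0.002,0.009],[-0.007,-0.002,0.009],[-0.007,-0.002,0.009],[-0.008,-0.002,0.009]]
end [ 0.4517 -0.1281  0.3706] [[0.529, 0.775, 0.345], [0.848, -0.484, -0.215], [0.0, 0.407, -0.913]]
```

Request:
apply_moves:
  dp:
    - [-0.17,0.04,-0.24]
    - [-0.17,0.04,-0.24]
    - [-0.17,0.05,-0.24]
    - [-0.18,0.05,-0.24]
    - [-0.17,0.06,-0.23]
    - [-0.28,0.06,-0.06]
    - [-0.28,0.07,-0.06]
    - [-0.28,0.08,-0.05]
    - [-0.27,0.08,-0.05]
    - [-0.27,0.1,-0.04]
    - [-0.29,0.03,0.05]
    - [-0.28,0.03,0.05]
    - [-0.28,0.04,0.05]
    - [-0.28,0.06,0.06]
    - [-0.28,0.06,0.06]
    - [0,0,0]
  twist:
    - [-0.007,-0.001,0.007]
    - [-0.006,-0.001,0.008]
    - [-0.007,-0.001,0.007]
    - [-0.006,-0.001,0.008]
    - [-0.007,0.0,0.007]
    - [-0.014,-0.004,0.017]
    - [-0.014,-0.004,0.017]
    - [-0.013,-0.003,0.017]
    - [-0.014,-0.004,0.017]
    - [-0.013,-0.003,0.016]
    - [-0.014,-0.004,0.017]
    - [-0.014,-0.004,0.017]
    - [-0.014,-0.003,0.017]
    - [-0.013,-0.004,0.017]
    - [-0.014,-0.003,0.017]
    - [0,0,0]
  jaw: [255,255,255,255,255,255,255,255,255,255,255,255,255,255,255,255]
  grip_force: 80

```text
clock: 7.2
tcp_pos: [0.4599, -0.0906, 0.4065]
orientation: [2.424, 1.453, 0.2]
contact_force: [0.3, -0.2, -4.5]
grip_width: 0.0286
```

```bash
sed -i 's/A0=.*/A0=np.array([-.0004,.0015,.1602])/' plan.py; python3 - <<'E'
from plan import *
from bench import r
o=r.get_obs(); print(o["tcp_pos"],o["grip_width"],incradle(o),o["joints"].round(2),o["contact_force"])
plan(o,[(tcp_for([.004,0,.06]),toolR())],[4],3)
E
```

```text
[ 0.45985007 -0.09062215  0.40646027] 0.028555513094836227 (array([-0.0052,  0.0339,  0.1182]), array([-0.72,  4.62,  4.02])) [ 0.52  0.1  -0.55  2.1   0.39  0.71  0.8 ] [ 0.34892367 -0.16584994 -4.50551122]
[[-0.074,-0.003,0.122],[-0.074,-0.004,0.121],[-0.074,-0.005,0.121],[-0.075,-0.007,0.121]]
[[-0.0096,0.0015,0.0084],[-0.0096,0.0015,0.0084],[-0.0097,0.0015,0.0084],[-0.0096,0.0015,0.0083]]
end [ 0.4578 -0.132   0.3522] [[0.529, 0.775, 0.345], [0.849, -0.483, -0.215], [0.0, 0.407, -0.914]]
```

Request:
apply_moves:
  dp:
    - [-0.074,-0.003,0.122]
    - [-0.074,-0.004,0.121]
    - [-0.074,-0.005,0.121]
    - [-0.075,-0.007,0.121]
    - [0,0,0]
    - [0,0,0]
  twist:
    - [-0.0096,0.0015,0.0084]
    - [-0.0096,0.0015,0.0084]
    - [-0.0097,0.0015,0.0084]
    - [-0.0096,0.0015,0.0083]
    - [0,0,0]
    - [0,0,0]
  jaw: [255,255,255,255,255,255]

```text
clock: 7.8
tcp_pos: [0.4534, -0.1324, 0.3433]
orientation: [2.427, 1.344, 0.271]
contact_force: [-0.1, 1.1, -4.8]
grip_width: 0.0281
```

```bash
python3 - <<'E'
from plan import *
from flat import *
o,f=wristgrab("w5"); s=cv2
from bench import r
g=r.grab_frame("scene"); cv2.imwrite("pics/s5.png",cv2.resize(g["color"][220:420,110:310,::-1],None,fx=3,fy=3,interpolation=cv2.INTER_CUBIC))
print(incradle(o),o["grip_width"])
L=toolL(f,o)
m=(abs(L[:,0])<.03)&(L[:,1]<.05)&(L[:,1]>-.12)&(abs(L[:,2]-.15)<.03); L=L[m]
for y in (-.089,-.083,-.077,-.06,-.05,-.03):
    k=abs(L[:,1]-y)<.003
    if k.sum()>10: print(y,(np.percentile(L[k,0],[1,99])*1e3).round(1),(np.percentile(L[k,2],3)*1e3).round(1))
m=(abs(L[:,0])<.014)&(L[:,2]<.152)&(L[:,2]>.13)&(L[:,1]<-.02); print(L[m,1].min())
k=(L[:,1]<-.072)&(L[:,1]>-.086); A=L[k]
b=(A[:,0]>.003)&(A[:,0]<.012); print(np.degrees(np.arctan(np.polyfit(A[b,0],A[b,2],1)[0])))
W=cloud(f).reshape(-1,3);W=W[np.isfinite(W[:,0])]
q=np.array([*PC,YAW]);Lc=(W-PC)@cradleR(YAW);W=W[(abs(Lc)<.16).all(1)&(Lc[:,2]<.02)]
p=fit([W],q,it=6,tol0=8);print(p.round(4),np.degrees(p[3]))
plan(o,[(tcp_for([.004,0,.015]),toolR())],[4],3)
E
```

```text
(array([-0.0053, -0.0033,  0.0533]), array([-0.23,  0.85, -0.06])) 0.028087880240467017
-0.089 [-15.6  15.2] 143.7
-0.083 [-15.6  15.1] 143.6
-0.077 [-15.6  15.1] 143.7
-0.06 [-17.3  16.4] 141.5
-0.05 [-17.4  16.6] 141.5
-0.03 [-15.7  15. ] 143.6
-0.08845242419341544
46.399539989465616
[(763, np.float64(-0.05)), (339, np.float64(-0.04)), (21, np.float64(-0.01)), (45, np.float64(-0.02))]
[ 0.532  -0.179   0.1495 -0.5596] -32.06479816994497
[[0.006,0.016,0.08],[0.006,0.015,0.08],[0.005,0.015,0.079],[0.006,0.015,0.08]]
[[-0.0018,0.0005,-0.0001],[-0.0017,0.0005,-0.0001],[-0.0018,0.0005,-0.0001],[-0.0017,0.0004,-0.0002]]
end [ 0.4734 -0.1418  0.3111] [[0.529, 0.775, 0.345], [0.849, -0.483, -0.215], [-0.0, 0.407, -0.914]]
```

View pics/w5.png

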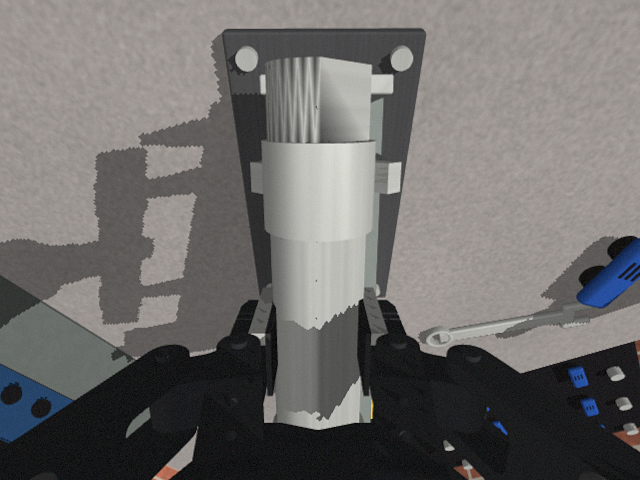

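View pics/s5.png

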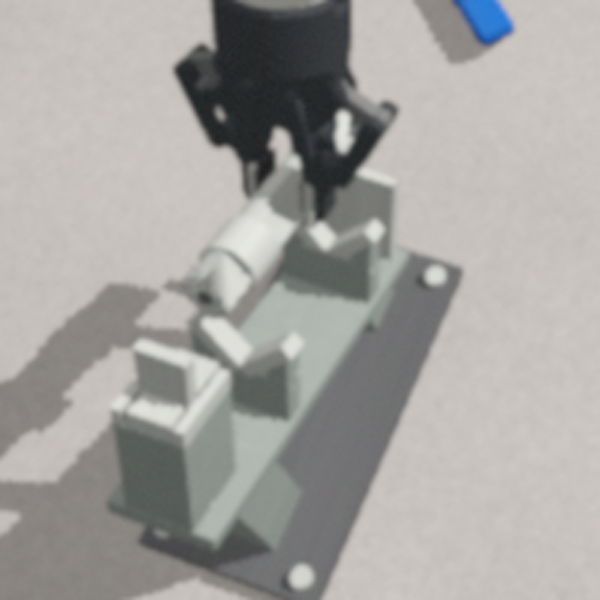

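Wrist view: axle parallel to the groove, collar at (318,190) between the lower V's walls at (258,178) and (393,178), stop plate behind at (325,85). Lowering.

```bash
sed -i 's/^A0=.*/A0=np.array([-.0004,.0015,.1597])/; s/^PC=np.array([^;]*;/PC=np.array([.5318,-.1788,.1498]);/' plan.py; grep -n PC= plan.py; python3 - <<'E'
from plan import *
from bench import r
o=r.get_obs(); print(incradle(o))
plan(o,[(tcp_for([.005,0,.020]),toolR())],[4],3)
E
```

```text
22:PC=np.array([.5318,-.1788,.1498]); YAW=np.radians(-31.95)
(array([-0.0049, -0.0031,  0.0546]), array([-0.22,  0.77, -0.07]))
[[0.005,0.017,0.072],[0.005,0.017,0.072],[0.006,0.016,0.072],[0.005,0.017,0.071]]
[[-0.0016,0.0005,-0.0001],[-0.0016,0.0004,-0.0002],[-0.0016,0.0005,-0.0001],[-0.0016,0.0004,-0.0002]]
end [ 0.4727 -0.1415  0.3155] [[0.529, 0.775, 0.345], [0.849, -0.483, -0.215], [-0.0, 0.407, -0.914]]
```

Request:
apply_moves:
  dp:
    - [0.01,0.045,0.02]
    - [0.01,0.04,0.03]
    - [0,0,0.08]
    - [0,0,0.07]
    - [0,0,0.07]
    - [0,0,0]
  twist:
    - [-0.003,0.001,0]
    - [-0.003,0.001,0]
    - [0,0,0]
    - [0,0,0]
    - [0,0,0]
    - [0,0,0]
  jaw: [255,255,255,255,255,255]

```text
clock: 8.5
tcp_pos: [0.4782, -0.1411, 0.3211]
orientation: [2.408, 1.339, 0.294]
contact_force: [-6.6, 3.6, 2.1]
grip_width: 0.0285
```

```bash
python3 - <<'E'
from plan import *
from bench import r
o=r.get_obs(); print(incradle(o),o["contact_force"])
plan(o,[(tcp_for([.004,0,.007]),toolR())],[2],3)
E
```

```text
(array([0.0127, 0.0038, 0.0234]), array([ 0.23, -0.46,  0.04])) [-6.56252107  3.61686873  2.0969427 ]
[[-0.014,-0.032,0.068],[-0.013,-0.031,0.068]]
[[0.0019,-0.0009,0.0002],[0.0019,-0.001,0.0002]]
end [ 0.4764 -0.1438  0.3031] [[0.529, 0.775, 0.345], [0.848, -0.483, -0.215], [0.0, 0.407, -0.914]]
```

Request:
apply_moves:
  dp:
    - [-0.014,-0.04,0]
    - [-0.014,-0.03,0]
    - [0,0,0]
  twist:
    - [0.0019,-0.0009,0]
    - [0.001,-0.0005,0]
    - [0,0,0]
  jaw: [255,255,255]

```text
clock: 8.8
tcp_pos: [0.4733, -0.139, 0.3206]
orientation: [2.404, 1.341, 0.299]
contact_force: [-4.2, 2.4, -0.5]
grip_width: 0.0281
```

```bash
python3 - <<'E'
from plan import *
from bench import r
o,f=wristgrab("w6"); print(incradle(o),o["contact_force"],o["grip_width"])
plan(o,[(tcp_for([.004,0,.007]),toolR())],[2],3)
L=np.array(0)
from flat import *
L=toolL(f,o);m=(abs(L[:,0])<.03)&(L[:,1]<.05)&(L[:,1]>-.12)&(abs(L[:,2]-.15)<.03); L=L[m]
m=(abs(L[:,0])<.012)&(L[:,2]<.150)&(L[:,2]>.13)&(L[:,1]<-.02); print(L[m,1].min())
for y in (-.08,-.055,-.03):
    k=abs(L[:,1]-y)<.006; print(y,(np.percentile(L[k,0],[1,99])*1e3).round(1),(np.percentile(L[k,2],3)*1e3).round(1))
E
```

```text
(array([0.0081, 0.0035, 0.0252]), array([ 0.4 , -0.63,  0.17])) [-4.22914687  2.37141711 -0.50225004] 0.028149096933489395
[[-0.011,-0.011,0.075],[-0.01,-0.01,0.076]]
[[0.0026,-0.0017,0.0007],[0.0027,-0.0016,0.0007]]
end [ 0.4764 -0.1438  0.3031] [[0.529, 0.775, 0.345], [0.849, -0.483, -0.215], [-0.0, 0.407, -0.914]]
-0.06773753585954738
-0.08 [-15.2  15.5] 153.5
-0.055 [-17.2  16.9] 148.1
-0.03 [-15.6  15.3] 146.9
```

View pics/w6.png

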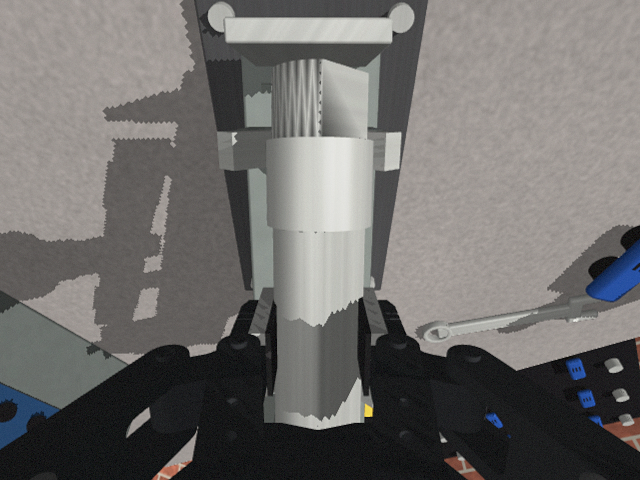

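The axle was nudged against the keeper tip and pitched about 7.5° in the pads (image: lower tail dips, (320,95)). I'll back off, level it with the wrist, then lower.

```bash
python3 - <<'E'
from plan import *
from bench import r
o=r.get_obs()
a=[-.0002,.0015,.159]
Rt=toolR()@Ro.from_rotvec([np.radians(7.5),0,0]).as_matrix()
def T(c): return PC+cradleR(YAW)@np.array(c)-Rt@np.array(a)
plan(o,[(tcp_for([.002,.0,.030]),toolR()),(T([.002,0,.030]),Rt)],[2,4],3)
E
```

```text
[[-0.01,-0.018,-0.021],[-0.009,-0.018,-0.02],[0.0,0.043,0.004],[-0.001,0.043,0.002],[0.0,0.044,0.001],[-0.001,0.044,0.0]]
[[0.0026,-0.0016,0.0007],[0.0026,-0.0016,0.0007],[0.0156,0.0,0.0],[0.0156,0.0,0.0],[0.0156,0.0,0.0],[0.0157,0.0,0.0]]
end [ 0.4836 -0.1485  0.33  ] [[0.529, 0.814, 0.241], [0.848, -0.507, -0.15], [0.0, 0.284, -0.959]]
```

Request:
apply_moves:
  dp:
    - [-0.01,-0.018,-0.021]
    - [-0.009,-0.018,-0.02]
    - [-0.01,0,0]
    - [0.0,0.043,0.004]
    - [-0.001,0.043,0.002]
    - [0.0,0.044,0.001]
    - [-0.001,0.044,0.0]
    - [0,0,0]
  twist:
    - [0.0026,-0.0016,0.0007]
    - [0.0026,-0.0016,0.0007]
    - [0,0,0]
    - [0.0156,0.0,0.0]
    - [0.0156,0.0,0.0]
    - [0.0156,0.0,0.0]
    - [0.0157,0.0,0.0]
    - [0,0,0]
  jaw: [255,255,255,255,255,255,255,255]

```text
clock: 9.65
tcp_pos: [0.4784, -0.1518, 0.3258]
orientation: [2.537, 1.399, 0.183]
contact_force: [0.1, -0.2, -4.0]
grip_width: 0.0285
```

```bash
cat > axin.py <<'E'
from flat import *
def axcr(f,o):
    """axle visible part (collar/tail on tool -y side): profile in cradle coords"""
    W=cloud(f).reshape(-1,3);W=W[np.isfinite(W[:,0])]
    L=toolL(f,o); m=(abs(L[:,0])<.025)&(L[:,1]<-.02)&(L[:,1]>-.12)&(L[:,2]>.11)&(L[:,2]<.155+.03)
    C=(W[m]-PC)@cradleR(YAW)
    ys=[];
    for x,rad in ((-.082,16),(-.06,18),(-.05,18),(-.033,16)):
        k=(abs(C[:,0]-x)<.003)&(C[:,2]>-.02)&(abs(C[:,1])<.03)
        if k.sum()<20: continue
        B=C[k]; zt=np.percentile(B[:,2],97)
        B=B[B[:,2]>zt-.012]
        print(x,"y",(np.percentile(B[:,1],[1,99])*1e3).round(1),"axis z",(zt*1e3-rad).round(1))
    return C
E
python3 - <<'E'
from axin import *
o,f=wristgrab("w7"); print(incradle(o),o["contact_force"],o["grip_width"])
axcr(f,o)
E
```

```text
(array([-0.0051, -0.0068,  0.0269]), array([-0.4 ,  8.56, -0.23])) [ 0.14074668 -0.1890228  -3.96971166] 0.028458259940643063
-0.082 y [-20.5   5.3] axis z 32.4
-0.06 y [-22.4  10. ] axis z 31.0
-0.05 y [-22.3  10. ] axis z 30.3
-0.033 y [-21.4   4.7] axis z 29.0
```

View pics/w7.png

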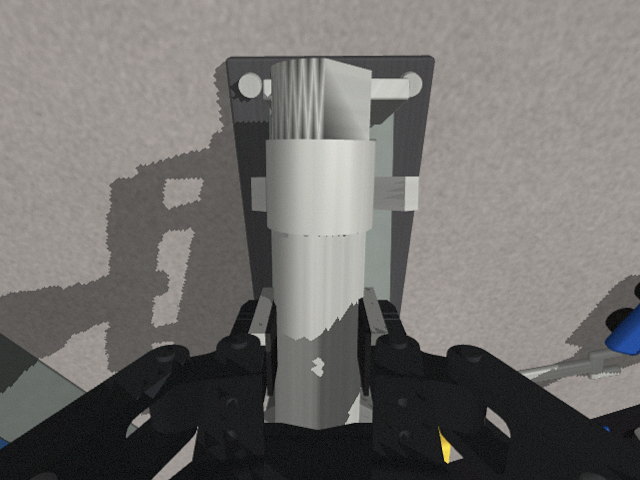

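```bash
cat >> plan.py <<'E'
def pitched(c,pitch,a,tilt=0):
    Rt=toolR(tilt)@Ro.from_rotvec([np.radians(pitch),0,0]).as_matrix()
    return PC+cradleR(YAW)@np.array(c)-Rt@np.array(a),Rt
E
python3 - <<'E'
from axin import *
from bench import r
o=r.get_obs()
plan(o,[pitched([.003,0,.027],4.6,[-.0002,.0015,.159])],[3],3)
E
```

```text
[[0.016,-0.007,-0.001],[0.015,-0.007,-0.001],[0.016,-0.006,-0.001]]
[[-0.011,0.0011,-0.0006],[-0.011,0.0012,-0.0006],[-0.0109,0.0011,-0.0007]]
end [ 0.4789 -0.1456  0.3252] [[0.529, 0.8, 0.282], [0.849, -0.499, -0.176], [-0.0, 0.332, -0.943]]
```

Request:
apply_moves:
  dp:
    - [0.016,-0.007,-0.001]
    - [0.015,-0.007,-0.001]
    - [0.016,-0.006,-0.001]
    - [0,0,0]
    - [0,0,0]
  twist:
    - [-0.011,0.0011,-0.0006]
    - [-0.011,0.0012,-0.0006]
    - [-0.0109,0.0011,-0.0007]
    - [0,0,0]
    - [0,0,0]
  jaw: [255,255,255,255,255]

```text
clock: 10.2
tcp_pos: [0.4764, -0.1442, 0.3234]
orientation: [2.475, 1.376, 0.237]
contact_force: [-0.2, 0.4, -5.0]
grip_width: 0.0284
```

```bash
python3 - <<'E'
from axin import *
o,f=wristgrab("w8"); print(incradle(o,[-.0002,.0015,.159]),o["contact_force"],o["grip_width"])
axcr(f,o)
plan(o,[pitched([.003,0,.012],4.6,[-.0002,.0015,.159])],[2],3)
E
```

```text
(array([ 0.0004, -0.0003,  0.0265]), array([-0.03,  4.35,  0.09])) [-0.21496863  0.38056148 -4.96809781] 0.02841163703413764
-0.082 y [-14.8  11.4] axis z 25.7
-0.06 y [-16.2  16.3] axis z 25.8
-0.05 y [-16.2  16.2] axis z 25.9
-0.033 y [-15.2  11.1] axis z 26.0
[[0.001,0.018,0.059],[0.0,0.018,0.06]]
[[0.0011,0.0001,0.0004],[0.001,0.0002,0.0003]]
end [ 0.484  -0.1488  0.3114] [[0.529, 0.8, 0.282], [0.849, -0.499, -0.176], [0.0, 0.332, -0.943]]
```

Request:
apply_moves:
  dp:
    - [0,0.027,0.002]
    - [0,0,0]
    - [0.001,0.0,0.059]
    - [0,0,0.06]
    - [0,0,0]
  twist:
    - [0.0011,0,0]
    - [0,0,0]
    - [0,0,0]
    - [0,0,0]
    - [0,0,0]
  jaw: [255,255,255,255,255]

```text
clock: 10.75
tcp_pos: [0.4839, -0.1491, 0.3098]
orientation: [2.478, 1.375, 0.236]
contact_force: [0.0, -0.3, -5.4]
grip_width: 0.0283
```

```bash
python3 - <<'E'
from axin import *
o,f=wristgrab("w9"); print(incradle(o,[-.0002,.0015,.159]),o["contact_force"],o["grip_width"])
axcr(f,o)
plan(o,[pitched([.003,0,.001],4.6,[-.0002,.0015,.159])],[2],3)
E
```

```text
(array([ 0.0026, -0.0005,  0.0104]), array([-0.04,  4.49,  0.03])) [ 0.04925208 -0.33273727 -5.35850131] 0.028335262207614304
-0.082 y [-14.8  11.4] axis z 9.8
-0.06 y [-16.3  16.1] axis z 9.9
-0.05 y [-16.3  16. ] axis z 9.9
-0.033 y [-15.3  10.9] axis z 10.0
[[0.002,0.006,0.039],[0.001,0.006,0.039]]
[[0.0005,0.0002,0.0001],[0.0004,0.0001,0.0001]]
end [ 0.4879 -0.1512  0.3014] [[0.529, 0.8, 0.282], [0.849, -0.499, -0.176], [-0.0, 0.332, -0.943]]
```

Request:
apply_moves:
  dp:
    - [0.002,0.006,0.038]
    - [0.001,0.006,0.034]
    - [0,0,0]
    - [0,0,0]
  twist:
    - [0.0005,0,0]
    - [0,0,0]
    - [0,0,0]
    - [0,0,0]
  jaw: [255,255,255,255]
  grip_force: 60

```text
clock: 11.2
tcp_pos: [0.4882, -0.1511, 0.3015]
orientation: [2.479, 1.377, 0.235]
contact_force: [-0.1, -0.1, -4.9]
grip_width: 0.0283
```

```bash
python3 - <<'E'
from axin import *
o,f=wristgrab("w10"); print(incradle(o,[-.0002,.0015,.159]),o["contact_force"],o["grip_width"],(o["contact_force"]@cradleR(YAW)).round(1))
axcr(f,o)
E
```

```text
(array([0.0033, 0.0002, 0.001 ]), array([-0.02,  4.57,  0.04])) [-0.10756317 -0.13046369 -4.86855665] 0.02832090917517907 [-2.  -0.2 -4.4]
-0.082 y [-14.2  12.2] axis z 0.4
-0.06 y [-15.7  16.7] axis z 0.5
-0.05 y [-15.7  16.6] axis z 0.5
-0.033 y [-14.6  11.2] axis z 0.6
```

Request:
apply_moves:
  dp:
    - [-0.002,0,0.01]
    - [0,0,0]
    - [0,-0.012,0.001]
    - [0,-0.012,0.001]
    - [0,0,0]
  twist:
    - [0,0,0]
    - [0,0,0]
    - [0,0,0]
    - [0,0,0]
    - [0,0,0]
  jaw: [255,255,255,255,255]
  grip_force: 60

```text
clock: 11.75
tcp_pos: [0.4859, -0.1497, 0.3002]
orientation: [2.477, 1.376, 0.236]
contact_force: [-0.3, 0.2, -5.1]
grip_width: 0.0283
```

```bash
python3 - <<'E'
from axin import *
o,f=wristgrab("w11"); print(incradle(o,[-.0002,.0015,.159]),o["contact_force"],o["grip_width"],(o["contact_force"]@cradleR(YAW)).round(1))
axcr(f,o)
E
```

```text
(array([0.0006, 0.0001, 0.0009]), array([-0.03,  4.46,  0.08])) [-0.25626641  0.21680972 -5.12308761] 0.02830163838287507 [-2.4  0.  -4.5]
-0.082 y [-14.3  11.7] axis z 0.3
-0.06 y [-15.9  16.6] axis z 0.3
-0.05 y [-15.9  16.5] axis z 0.3
-0.033 y [-14.8  11.4] axis z 0.4
```

View pics/w11.png

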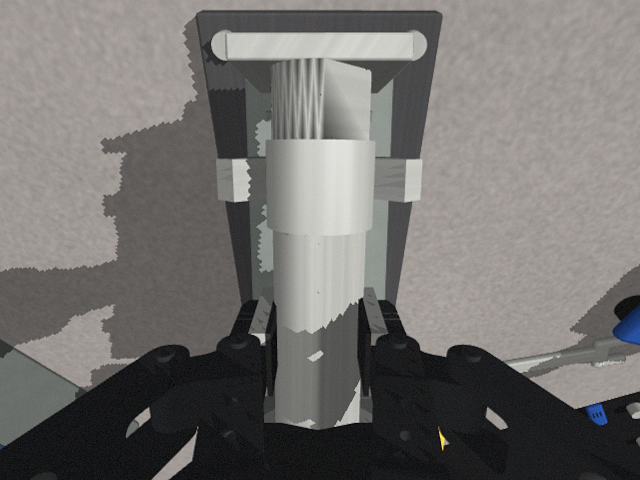

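Request:
apply_moves:
  dp:
    - [0,0,0.012]
    - [0,0,0.006]
    - [0,0,0]
  twist:
    - [0,0,0]
    - [0,0,0]
    - [0,0,0]
  jaw: [255,255,255]
  grip_force: 60

```text
clock: 12.1
tcp_pos: [0.4863, -0.1493, 0.2999]
orientation: [2.473, 1.379, 0.234]
contact_force: [-1.2, -0.4, -4.6]
grip_width: 0.0285
```

```bash
cat > st.py <<'E'
from plan import *
from bench import r
o=r.get_obs(); print(incradle(o,[-.0002,.0015,.159]),o["contact_force"].round(2),o["grip_width"].round(4),(o["contact_force"]@cradleR(YAW)).round(1),o["clock"])
E
python3 st.py
```

```text
Traceback (most recent call last):
  File "st.py", line 3, in <module>
    o=r.get_obs(); print(incradle(o,[-.0002,.0015,.159]),o["contact_force"].round(2),o["grip_width"].round(4),(o["contact_force"]@cradleR(YAW)).round(1),o["clock"])
                                                                                     ^^^^^^^^^^^^^^^^^^^^^
AttributeError: 'float' object has no attribute 'round'
```

Request:
apply_moves:
  dp:
    - [0,0,0.015]
    - [0,0,0.01]
    - [0,0,0]
  twist:
    - [0,0,0]
    - [0,0,0]
    - [0,0,0]
  jaw: [255,255,255]
  grip_force: 60

```text
clock: 12.4
tcp_pos: [0.4863, -0.1487, 0.2999]
orientation: [2.469, 1.379, 0.23]
contact_force: [-1.6, 0.4, -3.9]
grip_width: 0.028
```

```bash
sed -i 's/o\["grip_width"\].round(4)/round(o["grip_width"],4)/' st.py; python3 st.py
```

```text
(array([0.0009, 0.0004, 0.0006]), array([-0.31,  4.26,  0.37])) [-1.55  0.42 -3.91] 0.028 [-3.  -0.5 -2.9] 12.4
```

Request:
apply_moves:
  dp:
    - [0,0,0]
    - [0,0,0]
    - [0,0,0]
    - [0,0,0]
  twist:
    - [0,0,0]
    - [0,0,0]
    - [0,0,0]
    - [0,0,0]
  jaw: [150,100,70,60]
  grip_force: 40

```text
clock: 12.8
tcp_pos: [0.4887, -0.149, 0.3016]
orientation: [2.466, 1.376, 0.239]
contact_force: [0.5, -0.7, 0.6]
grip_width: 0.0654
```

```bash
python3 st.py; python3 - <<'E'
from axin import *
o,f=wristgrab("w12")
C=axcr(f,o)
m=(abs(C[:,1])<.01)&(C[:,2]>.008); print("end",C[m,0].min())
k=(C[:,0]<-.073)&(C[:,0]>-.086)&(C[:,1]>.004)&(C[:,1]<.012)&(C[:,2]>-.01); print(np.degrees(np.arctan(np.polyfit(C[k,1],C[k,2],1)[0])))
from bench import r
g=r.grab_frame("scene"); cv2.imwrite("pics/s12.png",cv2.resize(g["color"][220:420,110:310,::-1],None,fx=3,fy=3,interpolation=cv2.INTER_CUBIC))
E
```

```text
(array([0.0046, 0.002 , 0.0013]), array([-0.1 ,  3.92,  0.3 ])) [ 0.49 -0.66  0.62] 0.0654 [ 0.9 -0.3  0.3] 12.8
-0.082 y [-14.8  11.2] axis z -0.0
-0.06 y [-16.2  16.1] axis z -0.1
-0.05 y [-16.2  16.2] axis z -0.2
-0.033 y [-15.   11.3] axis z -0.0
end -0.09725654401711704
-47.41093871578275
```

View pics/w12.png

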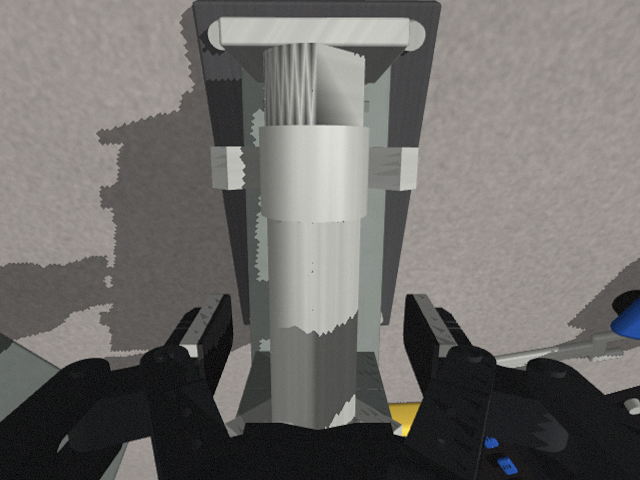

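View pics/s12.png

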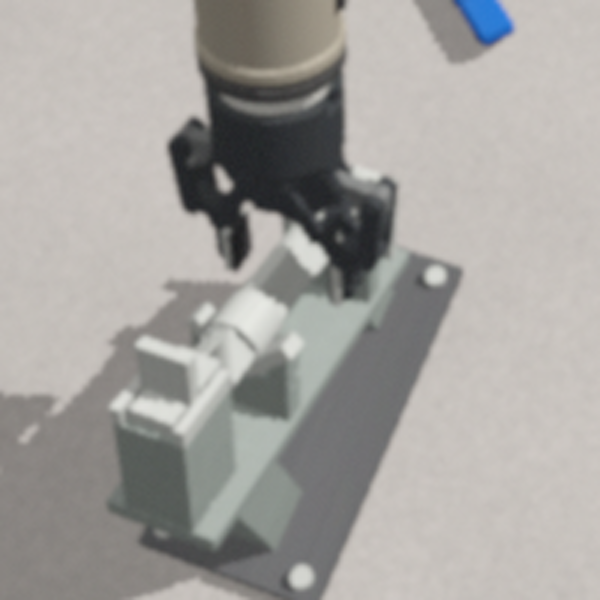

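Axle lies in both Vs (axis z≈0, y≈0), flat about 47° towards +y (image: flat at (340,85)). Now regrip tilted −23° and roll.

```bash
python3 - <<'E'
from axin import *
from bench import r
o=r.get_obs()
f=load("w12.pkl");W=cloud(f).reshape(-1,3);C=(W-PC)@cradleR(YAW);C=C[np.isfinite(C[:,0])]
for x in np.arange(-.097,-.062,.001):
    k=(abs(C[:,0]-x)<.0005)&(abs(C[:,1])<.006); print(round(x*1e3),(C[k,2].max()*1e3).round(1) if k.any() else None,end=" ")
print()
a=[0,0,.157]
plan(o,[pitched([0,0,0],0,a,-12),pitched([0,0,0],0,a,-23)],[3,3],3)
E
```

```text
-97 8.8 -96 9.4 -95 9.5 -94 9.1 -93 8.9 -92 9.1 -91 10.0 -90 8.7 -89 16.2 -88 16.9 -87 16.9 -86 16.7 -85 16.9 -84 17.0 -83 16.8 -82 16.8 -81 16.9 -80 16.7 -79 16.8 -78 16.9 -77 16.4 -76 17.2 -75 16.7 -74 16.6 -73 16.5 -72 17.0 -71 17.0 -70 16.8 -69 16.8 -68 17.4 -67 18.6 -66 18.9 -65 19.0 -64 18.8 -63 19.1 
[[0.084,-0.037,0.02],[0.085,-0.037,0.014],[0.086,-0.038,0.006],[0.083,0.0,0.008],[0.084,0.0,0.003],[0.084,0.0,-0.003]]
[[-0.0108,-0.033,0.002],[-0.0108,-0.033,0.002],[-0.0108,-0.033,0.002],[0.0,-0.0306,0.0],[0.0,-0.0305,0.0],[0.0,-0.0306,0.0]]
end [ 0.5144 -0.0956  0.2818] [[0.622, 0.775, 0.111], [0.697, -0.484, -0.53], [-0.357, 0.407, -0.841]]
```

Request:
apply_moves:
  dp:
    - [0.084,-0.037,0.02]
    - [0.085,-0.037,0.014]
    - [0.086,-0.038,0.006]
    - [0.083,0.0,0.008]
    - [0.084,0.0,0.003]
    - [0.084,0.0,-0.003]
    - [0,0,0]
    - [0,0,0]
  twist:
    - [-0.0108,-0.033,0.002]
    - [-0.0108,-0.033,0.002]
    - [-0.0108,-0.033,0.002]
    - [0.0,-0.0306,0.0]
    - [0.0,-0.0305,0.0]
    - [0.0,-0.0306,0.0]
    - [0,0,0]
    - [0,0,0]
  jaw: [60,60,60,60,60,60,60,60]

```text
clock: 13.7
tcp_pos: [0.5161, -0.0959, 0.281]
orientation: [2.304, 1.139, -0.203]
contact_force: [-0.5, 0.1, 0.4]
grip_width: 0.0653
```

```bash
python3 - <<'E'
from axin import *
from bench import r
o=r.get_obs()
print(incradle(o,[0,0,.157]),o["contact_force"].round(1),o["joints"].round(2))
plan(o,[pitched([0,0,0],0,[0,0,.157],-23)],[2],3)
E
```

```text
(array([ 0.0018, -0.0013, -0.0006]), array([-23.8 ,  -0.33,  -0.32])) [-0.5  0.1  0.4] [ 0.12  0.41 -0.27  2.08  0.96  0.89  0.08]
[[-0.005,-0.005,-0.004],[-0.005,-0.004,-0.005]]
[[0.0011,0.0033,-0.0016],[0.0011,0.0034,-0.0015]]
end [ 0.5144 -0.0956  0.2819] [[0.622, 0.775, 0.111], [0.697, -0.484, -0.53], [-0.357, 0.407, -0.841]]
```

Request:
apply_moves:
  dp:
    - [-0.007,-0.006,-0.005]
    - [-0.004,-0.004,-0.004]
    - [0,0,0]
    - [0,0,0]
    - [0,0,0]
    - [0,0,0]
    - [0,0,0]
  twist:
    - [0.001,0.003,-0.0015]
    - [0.001,0.003,-0.0015]
    - [0,0,0]
    - [0,0,0]
    - [0,0,0]
    - [0,0,0]
    - [0,0,0]
  jaw: [60,60,100,150,255,255,255]
  grip_force: 40

```text
clock: 14.4
tcp_pos: [0.5135, -0.0957, 0.2827]
orientation: [2.314, 1.157, -0.182]
contact_force: [0.5, 0.2, -1.4]
grip_width: 0.0307
```

```bash
python3 - <<'E'
from axin import *
from bench import r
o=r.get_obs()
print(incradle(o,[0,0,.157]),o["contact_force"].round(1),o["grip_width"])
plan(o,[pitched([0,0,0.0003],0,[0,0,.157],t) for t in (-15,-7,1,9,17,25)],[2]*6,3)
E
```

```text
(array([-0.0004,  0.0008,  0.0005]), array([-2.247e+01,  1.000e-02, -9.000e-02])) [ 0.5  0.2 -1.4] 0.030668808009071732
[[-0.088,0.001,0.008],[-0.088,0.002,0.001],[-0.091,0.0,0.007],[-0.091,0.0,0.0],[-0.091,0.0,0.006],[-0.092,0.0,0.0],[-0.091,0.0,0.006],[-0.091,0.0,0.001],[-0.091,0.0,0.006],[-0.091,0.0,0.0],[-0.091,0.0,0.006],[-0.092,0.0,0.0]]
[[-0.0001,0.0311,-0.0004],[-0.0001,0.0312,-0.0003],[0.0,0.0333,0.0],[0.0,0.0333,0.0],[0.0,0.0334,0.0],[0.0,0.0333,0.0],[0.0,0.0333,0.0],[0.0,0.0334,0.0],[0.0,0.0333,0.0],[0.0,0.0333,0.0],[0.0,0.0334,0.0],[0.0,0.0333,0.0]]
end [ 0.4474 -0.2045  0.2801] [[0.334, 0.775, 0.536], [0.86, -0.483, 0.163], [0.386, 0.407, -0.828]]
```

Request:
apply_moves:
  dp:
    - [-0.088,0.001,0.008]
    - [-0.088,0.002,0.001]
    - [-0.091,0.0,0.007]
    - [-0.091,0.0,0.0]
    - [-0.091,0.0,0.006]
    - [-0.092,0.0,0.0]
    - [0,0,0]
  twist:
    - [-0.0001,0.0311,-0.0004]
    - [-0.0001,0.0312,-0.0003]
    - [0.0,0.0333,0.0]
    - [0.0,0.0333,0.0]
    - [0.0,0.0334,0.0]
    - [0.0,0.0333,0.0]
    - [0,0,0]
  jaw: [255,255,255,255,255,255,255]

```text
clock: 15.1
tcp_pos: [0.4733, -0.1489, 0.2946]
orientation: [2.417, 1.352, 0.322]
contact_force: [3.7, 4.0, -3.5]
grip_width: 0.0306
```

```bash
python3 - <<'E'
from axin import *
from bench import r
o=r.get_obs()
print(incradle(o,[0,0,.157]),o["contact_force"].round(1),o["grip_width"],o["joints"].round(2))
plan(o,[pitched([0,0,0.0003],0,[0,0,.157],t) for t in (9,17,24)],[2]*3,3)
E
```

```text
(array([-0.0006, -0.001 ,  0.0019]), array([ 1.68, -0.12,  0.02])) [ 3.7  4.  -3.5] 0.03061588733561986 [ 0.46  0.29 -0.37  2.2   0.77  0.36  0.46]
[[-0.08,0.004,0.012],[-0.08,0.004,0.008],[-0.091,0.0,0.006],[-0.091,0.0,0.0],[-0.08,0.0,0.005],[-0.08,0.0,0.0]]
[[0.0005,0.0305,0.0001],[0.0005,0.0305,0.0001],[0.0,0.0333,0.0],[0.0,0.0334,0.0],[0.0,0.0292,0.0],[0.0,0.0291,0.0]]
end [ 0.4484 -0.2021  0.2811] [[0.343, 0.775, 0.53], [0.863, -0.483, 0.148], [0.371, 0.407, -0.835]]
```

Joint 6 is nearing its lower limit, so I'll ratchet: release, go back to −23°, regrip, roll again to 0.

Request:
apply_moves:
  dp:
    - [0,0,0]
    - [0,0,0]
    - [0,0,0]
    - [0,0,0]
  twist:
    - [0,0,0]
    - [0,0,0]
    - [0,0,0]
    - [0,0,0]
  jaw: [150,100,60,60]

```text
clock: 15.5
tcp_pos: [0.4728, -0.1501, 0.2948]
orientation: [2.417, 1.348, 0.318]
contact_force: [0.4, 0.5, -0.4]
grip_width: 0.0653
```

```bash
cat > flatc.py <<'E'
from axin import *
def flatang(f,x0=-.088,x1=-.072):
    W=cloud(f).reshape(-1,3);C=(W-PC)@cradleR(YAW);C=C[np.isfinite(C[:,0])]
    k=(C[:,0]>x0)&(C[:,0]<x1)&(abs(C[:,1])<.0165)&(C[:,2]>0)&(C[:,2]<.022); A=C[k]
    y=[];z=[]
    for v in np.arange(-.015,.0151,.002):
        b=abs(A[:,1]-v)<.001
        if b.sum()>3: y.append(v);z.append(np.median(A[b,2]))
    y=np.array(y);z=np.array(z)
    print("prof",[(round(a*1e3),round(b*1e3,1)) for a,b in zip(y,z)])
    return y,z
E
python3 - <<'E'
from flatc import *
o,f=wristgrab("w13"); print(incradle(o,[0,0,.157]))
y,z=flatang(f); flatang(f,-.038,-.02)
plan(o,[pitched([0,0,0],0,[0,0,.157],t) for t in (-7,-15,-23)],[2]*3,3)
E
```

```text
(array([-0.0002, -0.0028,  0.0021]), array([ 1.46, -0.13, -0.05]))
prof [(-15, np.float64(7.3)), (-13, np.float64(10.2)), (-11, np.float64(12.2)), (-9, np.float64(13.7)), (-7, np.float64(14.7)), (-5, np.float64(15.0)), (-3, np.float64(14.1)), (-1, np.float64(13.1)), (1, np.float64(12.1)), (3, np.float64(11.1)), (5, np.float64(10.2)), (7, np.float64(9.0)), (9, np.float64(8.1)), (11, np.float64(7.1)), (13, np.float64(6.0)), (15, np.float64(5.1))]
prof [(-15, np.float64(6.6)), (-13, np.float64(9.7)), (-11, np.float64(11.8)), (-9, np.float64(13.4)), (-7, np.float64(14.5)), (-5, np.float64(14.9)), (-3, np.float64(14.1)), (-1, np.float64(12.9)), (1, np.float64(12.0)), (3, np.float64(11.0)), (5, np.float64(10.0)), (7, np.float64(8.9)), (9, np.float64(8.0)), (11, np.float64(7.0)), (13, np.float64(6.0)), (15, np.float64(5.0))]
[[0.108,0.002,0.016],[0.108,0.003,0.008],[0.091,0.0,0.006],[0.092,0.0,0.001],[0.091,0.0,0.006],[0.091,0.0,0.0]]
[[0.0005,-0.0352,-0.0003],[0.0006,-0.0353,-0.0002],[0.0,-0.0333,0.0],[0.0,-0.0334,0.0],[0.0,-0.0333,0.0],[0.0,-0.0333,0.0]]
end [ 0.5144 -0.0957  0.2818] [[0.622, 0.775, 0.111], [0.697, -0.483, -0.53], [-0.357, 0.407, -0.841]]
```

View pics/w13.png

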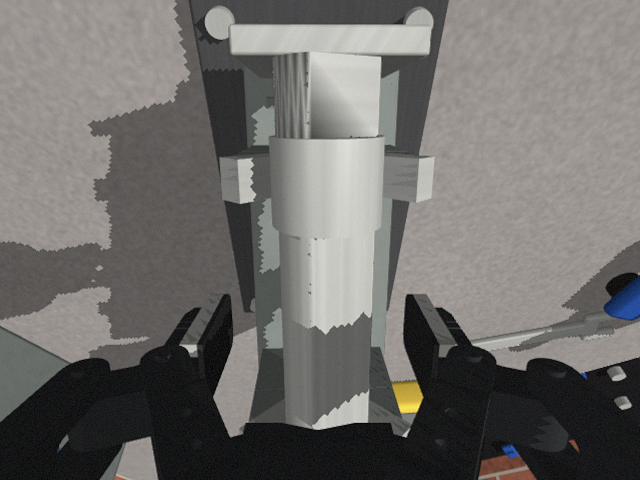

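Flat now 26.6° from square (image: flat spans (312–380,95)). Second stroke.

Request:
apply_moves:
  dp:
    - [0.108,0.002,0.016]
    - [0.108,0.003,0.008]
    - [0.091,0.0,0.006]
    - [0.092,0.0,0.001]
    - [0.091,0.0,0.006]
    - [0.091,0.0,0.0]
    - [0,0,0]
    - [0,0,0]
  twist:
    - [0.0005,-0.0352,-0.0003]
    - [0.0006,-0.0353,-0.0002]
    - [0.0,-0.0333,0.0]
    - [0.0,-0.0334,0.0]
    - [0.0,-0.0333,0.0]
    - [0.0,-0.0333,0.0]
    - [0,0,0]
    - [0,0,0]
  jaw: [60,60,60,60,60,60,60,60]

```text
clock: 16.35
tcp_pos: [0.5164, -0.0947, 0.2812]
orientation: [2.302, 1.141, -0.211]
contact_force: [-0.3, -0.1, 0.6]
grip_width: 0.0653
```

```bash
python3 - <<'E'
from axin import *
from bench import r
o=r.get_obs()
print(incradle(o,[0,0,.157]),o["contact_force"].round(1))
plan(o,[pitched([0,0,0],0,[0,0,.157],-24)],[2],3)
E
```

```text
(array([ 0.0013, -0.0008,  0.0001]), array([-24.07,  -0.19,  -0.12])) [-0.3 -0.1  0.6]
[[0.003,-0.004,-0.001],[0.002,-0.003,-0.001]]
[[0.0007,0.0003,-0.0006],[0.0006,0.0003,-0.0007]]
end [ 0.5161 -0.0938  0.2808] [[0.624, 0.775, 0.1], [0.688, -0.483, -0.542], [-0.372, 0.407, -0.835]]
```

Request:
apply_moves:
  dp:
    - [0.005,-0.006,-0.001]
    - [0,0,0]
    - [0,0,0]
    - [0,0,0]
    - [0,0,0]
    - [0,0,0]
  twist:
    - [0.001,0,0]
    - [0,0,0]
    - [0,0,0]
    - [0,0,0]
    - [0,0,0]
    - [0,0,0]
  jaw: [60,100,150,255,255,255]
  grip_force: 40

```text
clock: 16.95
tcp_pos: [0.5156, -0.0945, 0.2815]
orientation: [2.308, 1.143, -0.202]
contact_force: [2.0, 1.1, -2.9]
grip_width: 0.0309
```

```bash
python3 - <<'E'
from axin import *
from bench import r
o=r.get_obs()
q=incradle(o,[0,0,.157]);print(q,o["contact_force"].round(1),o["grip_width"])
t=q[1][0]
plan(o,[pitched([0,0,0.0003],0,[0,0,.157],t+s) for s in (8,16,24,27.5)],[2,2,2,1],3)
E
```

```text
(array([0.0003, 0.0002, 0.0002]), array([-23.57,  -0.08,  -0.26])) [ 2.   1.1 -2.9] 0.03090370576888741
[[-0.092,-0.001,0.006],[-0.092,-0.001,0.0],[-0.091,0.0,0.006],[-0.092,0.0,0.0],[-0.091,0.0,0.007],[-0.091,0.0,0.0],[-0.08,0.0,0.002]]
[[0.0002,0.0333,-0.0011],[0.0002,0.0334,-0.0011],[0.0,0.0333,0.0],[0.0,0.0334,0.0],[0.0,0.0333,0.0],[0.0,0.0333,0.0],[0.0,0.0292,0.0]]
end [ 0.4719 -0.1541  0.2932] [[0.504, 0.775, 0.381], [0.861, -0.483, -0.157], [0.063, 0.407, -0.911]]
```

Request:
apply_moves:
  dp:
    - [-0.092,-0.001,0.006]
    - [-0.092,-0.001,0.0]
    - [-0.091,0.0,0.006]
    - [-0.092,0.0,0.0]
    - [-0.091,0.0,0.007]
    - [-0.091,0.0,0.0]
    - [-0.08,0.0,0.002]
    - [0,0,0]
    - [0,0,0]
  twist:
    - [0.0002,0.0333,-0.0011]
    - [0.0002,0.0334,-0.0011]
    - [0.0,0.0333,0.0]
    - [0.0,0.0334,0.0]
    - [0.0,0.0333,0.0]
    - [0.0,0.0333,0.0]
    - [0.0,0.0292,0.0]
    - [0,0,0]
    - [0,0,0]
  jaw: [255,255,255,255,255,255,255,255,255]

```text
clock: 17.85
tcp_pos: [0.4685, -0.1573, 0.2949]
orientation: [2.425, 1.369, 0.394]
contact_force: [2.2, 2.1, -2.8]
grip_width: 0.0308
```

```bash
python3 - <<'E'
from flatc import *
o,f=wristgrab("w14"); print(incradle(o,[0,0,.157]),o["joints"].round(2),o["contact_force"].round(1))
y,z=flatang(f); flatang(f,-.038,-.024)
for k in ((abs(y)<.008),): print(np.degrees(np.arctan(np.polyfit(y[k],z[k],1)[0])))
E
```

```text
(array([ 0.0004, -0.0022,  0.0026]), array([ 4.8 , -0.28, -0.18])) [ 0.53  0.29 -0.4   2.21  0.69  0.3   0.57] [ 2.2  2.1 -2.8]
prof [(-15, np.float64(12.4)), (-13, np.float64(13.1)), (-11, np.float64(13.3)), (-9, np.float64(13.4)), (-7, np.float64(13.5)), (-5, np.float64(13.5)), (-3, np.float64(13.7)), (-1, np.float64(13.7)), (1, np.float64(13.9)), (3, np.float64(13.9)), (5, np.float64(14.0)), (7, np.float64(14.1)), (9, np.float64(12.9)), (11, np.float64(10.2)), (13, np.float64(7.0))]
prof [(-15, np.float64(12.5)), (-13, np.float64(13.2)), (-11, np.float64(13.3)), (-9, np.float64(13.4)), (-7, np.float64(13.4)), (-5, np.float64(13.5)), (-3, np.float64(13.6)), (-1, np.float64(13.8)), (1, np.float64(13.9)), (3, np.float64(14.0)), (5, np.float64(14.0)), (7, np.float64(14.1)), (9, np.float64(12.9)), (11, np.float64(10.3)), (13, np.float64(7.3))]
2.6052999337886806
```

View pics/w14.png

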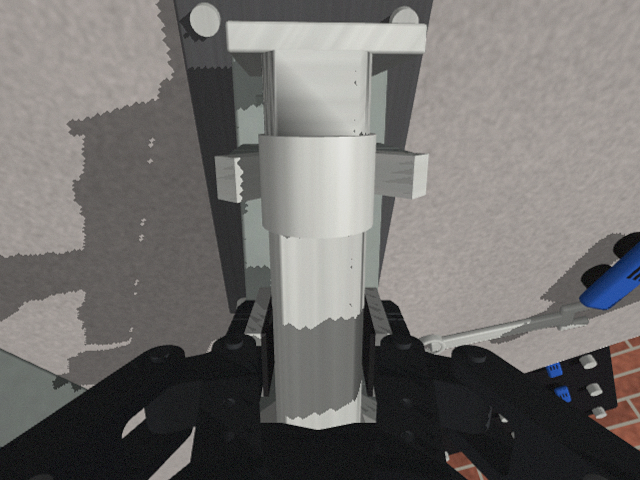

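Flat now squarely up within ~3° (image: flat spans (275–355,90)), axle held ~2 mm high. Set it down and release.

Request:
apply_moves:
  dp:
    - [0.012,0,0.014]
    - [0.006,0,0.008]
    - [0,0,0]
    - [0,0,0]
    - [0,0,0]
    - [0,0,0]
  twist:
    - [0,0,0]
    - [0,0,0]
    - [0,0,0]
    - [0,0,0]
    - [0,0,0]
    - [0,0,0]
  jaw: [255,255,255,200,130,60]

```text
clock: 18.5
tcp_pos: [0.4704, -0.1562, 0.2927]
orientation: [2.424, 1.369, 0.388]
contact_force: [0.7, 0.2, 0.2]
grip_width: 0.0551
```

```bash
python3 - <<'E'
from flatc import *
o,f=wristgrab("w15"); print(incradle(o,[0,0,.157]),o["grip_width"],o["contact_force"].round(1))
for a in ((-.088,-.072),(-.038,-.024)):
    y,z=flatang(f,*a); k=(abs(y)<.0085); print(np.degrees(np.arctan(np.polyfit(y[k],z[k],1)[0])))
axcr(f,o)
W=cloud(f).reshape(-1,3);C=(W-PC)@cradleR(YAW);C=C[np.isfinite(C[:,0])]
for x in np.arange(-.095,-.064,.001):
    k=(abs(C[:,0]-x)<.0005)&(abs(C[:,1])<.006); print(round(x*1e3),(C[k,2].max()*1e3).round(1) if k.any() else None,end=" ")
E
```

```text
(array([ 0.0003, -0.0008,  0.0001]), array([ 4.56, -0.25, -0.1 ])) 0.05514389928255534 [0.7 0.2 0.2]
prof [(-15, np.float64(6.3)), (-13, np.float64(9.4)), (-11, np.float64(11.0)), (-9, np.float64(11.0)), (-7, np.float64(11.1)), (-5, np.float64(11.2)), (-3, np.float64(11.2)), (-1, np.float64(11.2)), (1, np.float64(11.3)), (3, np.float64(11.3)), (5, np.float64(11.3)), (7, np.float64(11.3)), (9, np.float64(11.3)), (11, np.float64(10.9)), (13, np.float64(8.6)), (15, np.float64(5.6))]
0.8774615384769698
prof [(-15, np.float64(5.8)), (-13, np.float64(9.3)), (-11, np.float64(10.9)), (-9, np.float64(11.0)), (-7, np.float64(11.1)), (-5, np.float64(11.1)), (-3, np.float64(11.1)), (-1, np.float64(11.2)), (1, np.float64(11.1)), (3, np.float64(11.2)), (5, np.float64(11.2)), (7, np.float64(11.3)), (9, np.float64(11.3)), (11, np.float64(10.8)), (13, np.float64(8.7)), (15, np.float64(5.5))]
0.7095996059173773
-0.082 y [-15.9  14.3] axis z -3.6
-0.06 y [-16.6  15.6] axis z 0.3
-0.05 y [-16.7  15.7] axis z 0.1
-0.033 y [-15.7  14.6] axis z -3.8
-95 9.5 -94 9.2 -93 9.0 -92 9.0 -91 9.0 -90 12.5 -89 12.8 -88 12.9 -87 13.3 -86 13.1 -85 13.0 -84 13.1 -83 12.8 -82 12.5 -81 12.8 -80 12.9 -79 12.9 -78 12.8 -77 12.8 -76 12.7 -75 13.3 -74 13.3 -73 13.3 -72 12.6 -71 13.2 -70 12.8 -69 13.0 -68 18.6 -67 18.8 -66 19.4 -65 19.3
```

Seated: flat square within 1°, end at x=−90 against the stop. Retreat and prepare the keeper push.

```bash
python3 - <<'E'
from plan import *
from bench import r
o=r.get_obs(); a=[0,0,.173]
plan(o,[pitched([0,0,.09],0,a,4.5),pitched([.08,0,.125],0,a),pitched([.162,0,.11],0,a),pitched([.162,0,.075],0,a)],[4,3,4,2],3)
E
```

```text
[[0.017,0.002,-0.22],[0.017,0.001,-0.22],[0.017,0.001,-0.22],[0.017,0.002,-0.22],[0.045,0.222,-0.095],[0.043,0.222,-0.097],[0.04,0.222,-0.098],[0.0,0.171,0.031],[0.0,0.171,0.031],[0.0,0.171,0.032],[0.0,0.171,0.031],[0.0,0.0,0.146],[0.0,0.0,0.146]]
[[0.0005,-0.0001,-0.0002],[0.0005,-0.0001,-0.0002],[0.0006,-0.0002,-0.0002],[0.0005,-0.0001,-0.0002],[0.0,-0.0125,0.0],[0.0,-0.0125,0.0],[0.0,-0.0125,0.0],[0.0,0.0,0.0],[0.0,0.0,0.0],[0.0,0.0,0.0],[0.0,0.0,0.0],[0.0,0.0,0.0],[0.0,0.0,0.0]]
end [ 0.5718 -0.2038  0.4423] [[0.529, 0.775, 0.345], [0.848, -0.483, -0.215], [0.0, 0.407, -0.914]]
```

Request:
apply_moves:
  dp:
    - [0.0,0,-0.15]
    - [0.01,0.001,-0.22]
    - [0.02,0.001,-0.22]
    - [0.03,0.002,-0.26]
    - [0.045,0.222,-0.095]
    - [0.043,0.222,-0.097]
    - [0.04,0.222,-0.098]
    - [0,0.17,0.031]
    - [0,0.17,0.031]
    - [0,0.17,0.031]
    - [0,0.17,0.031]
    - [0,0,0]
    - [0,0,0]
  twist:
    - [0,0,0]
    - [0.0005,0,0]
    - [0.0006,0,0]
    - [0.0005,0,0]
    - [0,-0.0125,0]
    - [0,-0.0125,0]
    - [0,-0.0125,0]
    - [0,0,0]
    - [0,0,0]
    - [0,0,0]
    - [0,0,0]
    - [0,0,0]
    - [0,0,0]
  jaw: [60,60,60,60,60,150,255,255,255,255,255,255,255]

```text
clock: 19.85
tcp_pos: [0.5597, -0.2025, 0.4753]
orientation: [2.421, 1.33, 0.27]
contact_force: [-1.0, 0.5, -0.8]
grip_width: -0.0002
```

```bash
python3 - <<'E'
from flatc import *
o,f=wristgrab("w16"); print(incradle(o,[0,0,.173]),o["grip_width"],o["contact_force"].round(1),o["joints"].round(2))
W=cloud(f).reshape(-1,3);C=(W-PC)@cradleR(YAW);C=C[np.isfinite(C[:,0])]
for x in np.arange(.064,.155,.004):
    k=(abs(C[:,0]-x)<.002)&(abs(C[:,1])<.009)&(C[:,2]<.07)
    if k.sum()>3: print(round(x*1e3),(np.median(C[k,2])*1e3).round(1),end=" | ")
k=(C[:,2]>.045)&(C[:,2]<.065)&(C[:,0]>.1)&(C[:,0]<.15)&(abs(C[:,1])<.025); 
if k.any(): print(np.percentile(C[k],[2,98],axis=0).round(4))
for a in ((.072,.088),(.024,.038)):
    y,z=flatang(f,*a); k=(abs(y)<.0085); print(np.degrees(np.arctan(np.polyfit(y[k],z[k],1)[0])))
a=[0,0,.173]
plan(o,[pitched([.162,0,.07],0,a),pitched([.162,0,.036],0,a)],[3,3],3)
E
```

```text
(array([ 0.1646, -0.0072,  0.1097]), array([-0.61,  0.29, -0.35])) -0.00022510936621308457 [-1.   0.5 -0.8] [ 0.68  0.24 -0.56  1.79  0.42  0.8   0.92]
64 16.7 | 68 15.2 | 72 10.8 | 76 10.9 | 80 10.8 | 84 10.8 | 88 10.9 | 92 -62.3 | 96 -62.4 | 100 22.5 | 104 23.1 | 108 23.0 | 112 22.8 | 116 22.9 | 120 22.9 | 124 41.2 | 128 56.9 | 132 56.8 | 140 22.8 | 144 23.0 | 148 21.9 | [[ 0.1244 -0.0153  0.0458]
 [ 0.1324  0.015   0.0582]]
prof [(-15, np.float64(5.0)), (-13, np.float64(8.8)), (-11, np.float64(10.6)), (-9, np.float64(10.8)), (-7, np.float64(10.9)), (-5, np.float64(10.9)), (-3, np.float64(10.6)), (-1, np.float64(10.7)), (1, np.float64(10.9)), (3, np.float64(10.8)), (5, np.float64(10.9)), (7, np.float64(11.0)), (9, np.float64(11.1)), (11, np.float64(10.8)), (13, np.float64(8.5)), (15, np.float64(4.9))]
0.49404147271590027
prof [(-15, np.float64(5.2)), (-13, np.float64(8.9)), (-11, np.float64(10.8)), (-9, np.float64(10.9)), (-7, np.float64(10.8)), (-5, np.float64(11.1)), (-3, np.float64(10.9)), (-1, np.float64(11.0)), (1, np.float64(10.9)), (3, np.float64(11.1)), (5, np.float64(10.9)), (7, np.float64(11.0)), (9, np.float64(11.1)), (11, np.float64(10.6)), (13, np.float64(8.5)), (15, np.float64(5.3))]
0.13450922966613446
[[0.016,-0.009,0.11],[0.015,-0.009,0.11],[0.016,-0.01,0.11],[0.0,0.0,0.094],[0.0,0.0,0.095],[0.0,0.0,0.094]]
[[-0.0008,0.0017,-0.001],[-0.0008,0.0017,-0.0009],[-0.0008,0.0017,-0.001],[0.0,0.0,0.0],[0.0,0.0,0.0],[0.0,0.0,0.0]]
end [ 0.5853 -0.2121  0.4067] [[0.529, 0.775, 0.345], [0.849, -0.483, -0.215], [0.0, 0.407, -0.914]]
```

View pics/w16.png

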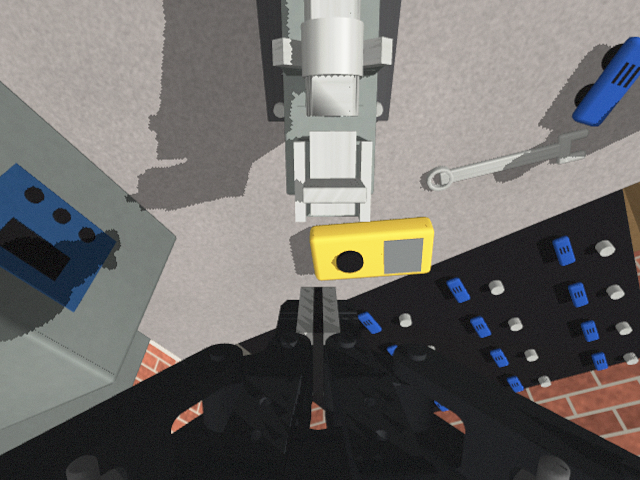

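View: upper tail with its flat up at (333,97), tongue (333,155), lug (333,190), closed fingertips (318,305). Flat measured square within 0.5°. Descending behind the lug.

Request:
apply_moves:
  dp:
    - [0.016,-0.009,0.11]
    - [0.015,-0.009,0.11]
    - [0.016,-0.01,0.11]
    - [0,0,0]
    - [0,0,0]
  twist:
    - [-0.0008,0.0017,-0.001]
    - [-0.0008,0.0017,-0.001]
    - [-0.0008,0.0017,-0.001]
    - [0,0,0]
    - [0,0,0]
  jaw: [255,255,255,255,255]

```text
clock: 20.4
tcp_pos: [0.5723, -0.2034, 0.4323]
orientation: [2.415, 1.345, 0.282]
contact_force: [0.5, -1.1, 1.8]
grip_width: -0.0002
```

```bash
cat > sk.py <<'E'
from plan import *
from bench import r
o=r.get_obs(); print(incradle(o,[0,0,.173]),(o["contact_force"]@cradleR(YAW)).round(1),o["clock"])
E
cat > pk.py <<'E'
import sys
exec(open("sk.py").read())
x,z,n=float(sys.argv[1]),float(sys.argv[2]),int(sys.argv[3])
plan(o,[pitched([x,0,z],0,[0,0,.173])],[n],3)
E
python3 pk.py .160 .036 3
```

```text
(array([0.1577, 0.0005, 0.0658]), array([-0.02,  0.19,  0.18])) [ 1.6 -0.7  1.2] 20.4
[[-0.001,0.005,0.083],[-0.002,0.005,0.083],[-0.001,0.005,0.082]]
[[-0.0005,0.0001,0.0005],[-0.0005,0.0,0.0005],[-0.0006,0.0001,0.0005]]
end [ 0.5837 -0.2111  0.4058] [[0.529, 0.775, 0.345], [0.849, -0.483, -0.215], [0.0, 0.407, -0.914]]
```

Request:
apply_moves:
  dp:
    - [-0.001,0.007,0.07]
    - [-0.002,0.007,0.07]
    - [-0.001,0.007,0.06]
    - [0,0,0]
    - [0,0,0]
  twist:
    - [-0.0005,0,0.0005]
    - [-0.0005,0,0.0005]
    - [-0.0005,0,0.0005]
    - [0,0,0]
    - [0,0,0]
  jaw: [255,255,255,255,255]

```text
clock: 20.9
tcp_pos: [0.5833, -0.211, 0.4098]
orientation: [2.414, 1.338, 0.285]
contact_force: [0.5, -0.0, -0.3]
grip_width: 0.0002
```

```bash
python3 pk.py .145 .036 3
```

```text
(array([ 1.614e-01, -1.000e-04,  3.980e-02]), array([-0.02, -0.05, -0.04])) [ 0.3  0.2 -0.5] 20.9
[[0.0,-0.045,0.011],[0.0,-0.045,0.01],[0.0,-0.045,0.011]]
[[0.0001,0.0001,-0.0001],[0.0001,0.0,-0.0001],[0.0002,0.0001,-0.0001]]
end [ 0.5721 -0.204   0.3997] [[0.529, 0.775, 0.345], [0.849, -0.483, -0.215], [0.0, 0.407, -0.914]]
```

Request:
apply_moves:
  dp:
    - [0,-0.045,0.01]
    - [0,-0.045,0.01]
    - [0,-0.04,0.01]
    - [0,-0.02,0]
    - [0,-0.02,0]
    - [0,-0.02,0]
    - [0,0,0]
  twist:
    - [0,0,0]
    - [0,0,0]
    - [0,0,0]
    - [0,0,0]
    - [0,0,0]
    - [0,0,0]
    - [0,0,0]
  jaw: [255,255,255,255,255,255,255]

```text
clock: 21.6
tcp_pos: [0.5661, -0.2002, 0.398]
orientation: [2.411, 1.336, 0.289]
contact_force: [-0.2, -0.3, -0.1]
grip_width: -0.0004
```

```bash
python3 pk.py .130 .036 5
```

```text
(array([1.388e-01, 1.000e-04, 3.730e-02]), array([ 0.04, -0.32, -0.05])) [-0.  -0.4 -0. ] 21.6
[[0.0,-0.013,0.002],[0.0,-0.013,0.002],[0.0,-0.013,0.002],[0.0,-0.013,0.002],[0.0,-0.013,0.002]]
[[0.0005,-0.0001,-0.0001],[0.0005,-0.0001,-0.0001],[0.0006,0.0,-0.0001],[0.0005,-0.0001,-0.0001],[0.0006,0.0,0.0]]
end [ 0.5604 -0.1967  0.3937] [[0.529, 0.775, 0.345], [0.848, -0.484, -0.215], [0.0, 0.407, -0.914]]
```

```bash
python3 - <<'E'
from plan import *
from bench import r
g=r.grab_frame("scene"); pickle.dump(g,open("s17.pkl","wb")); cv2.imwrite("pics/s17.png",cv2.resize(g["color"][250:400,120:290,::-1],None,fx=4,fy=4,interpolation=cv2.INTER_CUBIC))
o,f=wristgrab("w17")
for g in (g,f):
    W=cloud(g).reshape(-1,3);C=(W-PC)@cradleR(YAW);C=C[np.isfinite(C[:,0])]
    k=(C[:,2]>.03)&(C[:,2]<.065)&(C[:,0]>.08)&(C[:,0]<.15)&(abs(C[:,1])<.025)
    if k.sum()>5: print(k.sum(),np.percentile(C[k],[2,50,98],axis=0).round(4).tolist())
E
```

```text
245 [[0.1212, -0.0146, 0.0323], [0.1443, 0.0079, 0.0513], [0.1495, 0.0157, 0.0641]]
5779 [[0.1185, -0.0149, 0.0318], [0.1207, -0.0, 0.0561], [0.1313, 0.0149, 0.064]]
```

View pics/s17.png

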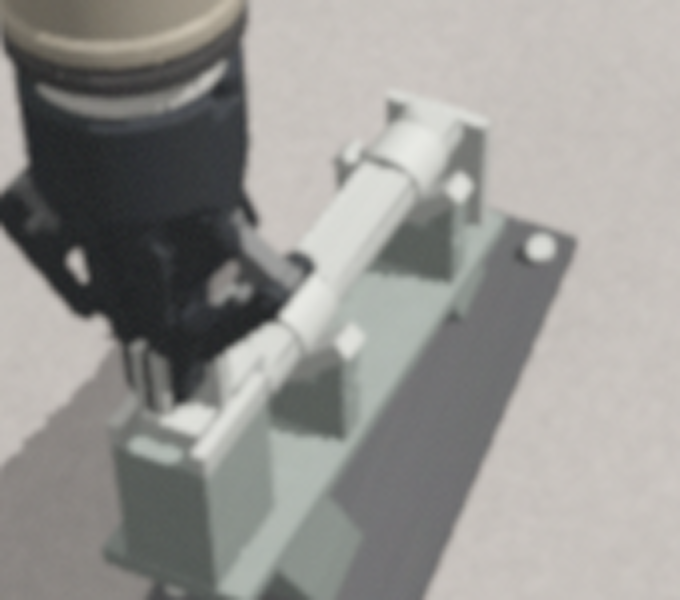

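View pics/w17.png

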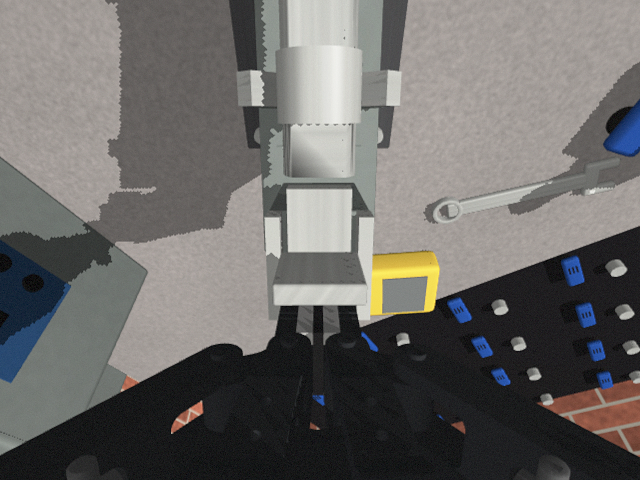

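The lug now stands against the fingers, keeper at ~10 mm; the tongue tip (320,187) lines up with the flat (320,150). Continue in small steps.

Request:
apply_moves:
  dp:
    - [0,-0.02,0.003]
    - [0,-0.02,0.003]
    - [0,-0.02,0.003]
    - [0,-0.02,0.003]
    - [0,0,0]
  twist:
    - [0.001,0,0]
    - [0.001,0,0]
    - [0.001,0,0]
    - [0,0,0]
    - [0,0,0]
  jaw: [255,255,255,255,255]

```text
clock: 22.2
tcp_pos: [0.5596, -0.1962, 0.3943]
orientation: [2.413, 1.337, 0.288]
contact_force: [1.3, -0.7, 0.7]
grip_width: -0.0003
```

```bash
python3 pk.py .122 .036 4
```

```text
(array([1.299e-01, 1.000e-04, 3.710e-02]), array([ 0.06, -0.17, -0.1 ])) [1.6 0.1 0.1] 22.2
[[0.0,-0.015,0.002],[0.0,-0.016,0.002],[0.0,-0.015,0.002],[0.0,-0.016,0.003]]
[[0.0004,-0.0001,-0.0002],[0.0003,-0.0001,-0.0002],[0.0004,-0.0001,-0.0002],[0.0003,-0.0002,-0.0002]]
end [ 0.5542 -0.1928  0.3903] [[0.529, 0.775, 0.345], [0.849, -0.483, -0.215], [-0.0, 0.407, -0.914]]
```

Request:
apply_moves:
  dp:
    - [0,-0.02,0.002]
    - [0,-0.02,0.002]
    - [0,-0.02,0.002]
    - [0,0,0]
  twist:
    - [0,0,0]
    - [0,0,0]
    - [0,0,0]
    - [0,0,0]
  jaw: [255,255,255,255]

```text
clock: 22.6
tcp_pos: [0.5539, -0.1925, 0.3906]
orientation: [2.413, 1.337, 0.289]
contact_force: [0.5, -1.3, 1.7]
grip_width: -0.0
```

```bash
python3 pk.py .119 .036 3
```

```text
(array([0.1223, 0.0003, 0.0364]), array([ 0.07, -0.2 , -0.08])) [ 1.7 -0.8  1.1] 22.6
[[0.0,-0.008,0.001],[0.0,-0.007,0.001],[-0.001,-0.008,0.002]]
[[0.0006,-0.0002,-0.0002],[0.0005,-0.0002,-0.0003],[0.0006,-0.0002,-0.0002]]
end [ 0.5519 -0.1913  0.3891] [[0.529, 0.775, 0.345], [0.848, -0.483, -0.215], [-0.0, 0.407, -0.914]]
```

Request:
apply_moves:
  dp:
    - [0,-0.015,0.001]
    - [0,-0.015,0.001]
    - [0,-0.015,0.001]
  twist:
    - [0,0,0]
    - [0,0,0]
    - [0,0,0]
  jaw: [255,255,255]

```text
clock: 22.9
tcp_pos: [0.5511, -0.191, 0.3893]
orientation: [2.409, 1.334, 0.294]
contact_force: [8.1, -5.4, -0.5]
grip_width: -0.0001
```

```bash
python3 pk.py .117 .036 2
```

```text
(array([0.1198, 0.0004, 0.0365]), array([ 0.16, -0.53, -0.12])) [ 8.7 -0.3 -4.4] 22.9
[[0.0,-0.005,0.002],[0.001,-0.005,0.002]]
[[0.0022,-0.0007,-0.0005],[0.0022,-0.0006,-0.0005]]
end [ 0.5504 -0.1904  0.3883] [[0.529, 0.775, 0.345], [0.849, -0.483, -0.215], [0.0, 0.407, -0.914]]
```

Request:
apply_moves:
  dp:
    - [0,-0.012,0]
    - [0,-0.01,0]
  twist:
    - [0.001,0,0]
    - [0.001,0,0]
  jaw: [255,255]

```text
clock: 23.1
tcp_pos: [0.5507, -0.1912, 0.3892]
orientation: [2.409, 1.333, 0.298]
contact_force: [7.5, -3.4, -1.1]
grip_width: -0.0001
```

```bash
python3 sk.py; python3 - <<'E'
from plan import *
o,f=wristgrab("w18")
W=cloud(f).reshape(-1,3);C=(W-PC)@cradleR(YAW);C=C[np.isfinite(C[:,0])]
k=(C[:,2]>.045)&(C[:,2]<.065)&(C[:,0]>.08)&(C[:,0]<.13)&(abs(C[:,1])<.013)
print(k.sum(),np.percentile(C[k],[2,50,98],axis=0).round(4).tolist())
for x in np.arange(.064,.115,.002):
    k=(abs(C[:,0]-x)<.001)&(abs(C[:,1])<.009)&(C[:,2]<.07)
    if k.sum()>3: print(round(x*1e3),(np.median(C[k,2])*1e3).round(1),end=" | ")
E
```

```text
(array([0.1199, 0.0004, 0.0365]), array([ 0.29, -0.63, -0.18])) [ 7.   1.1 -4.3] 23.1
3995 [[0.0997, -0.0125, 0.0459], [0.1044, -0.0, 0.0567], [0.1124, 0.0125, 0.0644]]
64 16.7 | 66 16.7 | 68 16.4 | 70 10.9 | 72 10.9 | 74 17.7 | 76 22.9 | 78 22.9 | 80 23.1 | 82 23.1 | 84 22.9 | 86 23.0 | 88 23.0 | 90 22.9 | 92 23.1 | 94 23.1 | 96 23.1 | 98 22.9 | 100 43.1 | 102 57.0 | 104 57.0 | 106 56.9 | 108 63.0 | 112 58.1 |
```

View pics/w18.png

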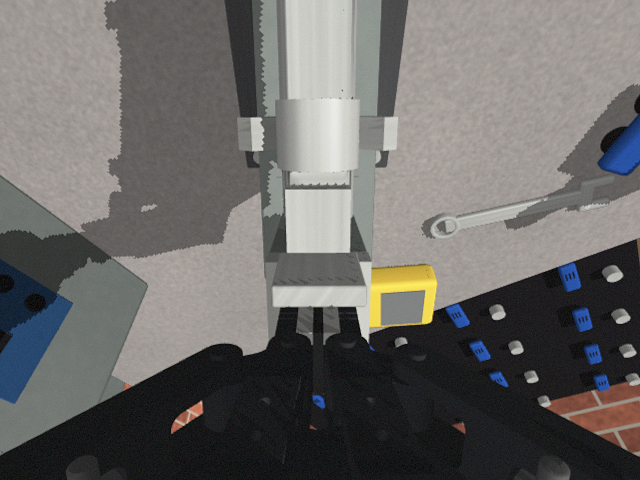

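Tongue tip at x≈74 mm and lug front at 100 mm: home, stopped under ~8 N. The tongue covers the flat (318,215). Back off.

Request:
apply_moves:
  dp:
    - [0,0.03,0]
    - [0,0.08,0]
    - [0,0.06,0]
    - [0,0,-0.1]
    - [0,0,-0.25]
    - [0,0,-0.3]
    - [0,0,-0.3]
    - [0,0,0]
    - [0,0,0]
  twist:
    - [0,0,0]
    - [0,0,0]
    - [0,0,0]
    - [0,0,0]
    - [0,0,0]
    - [0,0,0]
    - [0,0,0]
    - [0,0,0]
    - [0,0,0]
  jaw: [255,255,255,255,255,255,255,255,255]

```text
clock: 24.05
tcp_pos: [0.5238, -0.1738, 0.5048]
orientation: [2.416, 1.341, 0.29]
contact_force: [-0.1, -0.6, 0.2]
grip_width: -0.0001
```

```bash
python3 sk.py; python3 - <<'E'
from flatc import *
o,f=wristgrab("w19")
from bench import r
g=r.grab_frame("scene"); cv2.imwrite("pics/s19.png",cv2.resize(g["color"][250:400,120:290,::-1],None,fx=4,fy=4,interpolation=cv2.INTER_CUBIC))
t=r.grab_frame("top"); cv2.imwrite("pics/t19.png",t["color"][:,:,::-1])
W=cloud(f).reshape(-1,3);C=(W-PC)@cradleR(YAW);C=C[np.isfinite(C[:,0])]
k=(C[:,2]>.045)&(C[:,2]<.065)&(C[:,0]>.08)&(C[:,0]<.13)&(abs(C[:,1])<.013)
print("lug",np.percentile(C[k],[2,98],axis=0).round(4).tolist())
for x in np.arange(-.096,.115,.002):
    k=(abs(C[:,0]-x)<.001)&(abs(C[:,1])<.009)&(C[:,2]<.07)
    if k.sum()>3: print(round(x*1e3),(np.median(C[k,2])*1e3).round(1),end=" | ")
y,z=flatang(f,.0,.036); k=(abs(y)<.0085); print(np.degrees(np.arctan(np.polyfit(y[k],z[k],1)[0])))
E
```

```text
(array([0.1357, 0.0007, 0.1551]), array([ 0.25,  0.02, -0.05])) [ 0.3 -0.6  0. ] 24.05
lug [[0.1, -0.0126, 0.0456], [0.1075, 0.0128, 0.0583]]
-10 10.7 | -8 11.2 | -6 11.0 | -4 11.1 | -2 11.1 | 0 11.1 | 2 10.9 | 4 11.2 | 6 11.0 | 8 11.1 | 10 11.1 | 12 11.0 | 14 11.2 | 16 10.9 | 18 11.0 | 20 11.1 | 22 11.1 | 24 10.9 | 26 11.1 | 28 11.1 | 30 10.9 | 32 11.2 | 34 11.0 | 36 11.1 | 38 11.1 | 40 14.4 | 42 16.8 | 44 16.8 | 46 16.7 | 48 16.5 | 50 16.8 | 52 16.9 | 54 16.7 | 56 16.7 | 58 16.8 | 60 16.8 | 62 16.7 | 64 16.7 | 66 16.4 | 68 16.7 | 70 10.8 | 72 11.0 | 74 15.1 | 76 23.3 | 78 23.0 | 80 23.1 | 82 22.8 | 84 22.8 | 86 23.0 | 88 23.0 | 90 23.0 | 92 23.0 | 94 23.0 | 96 22.8 | 98 23.1 | 100 40.3 | 102 56.9 | 104 56.9 | 106 56.8 | 108 57.0 | 114 23.2 | prof [(-15, np.float64(5.6)), (-13, np.float64(9.1)), (-11, np.float64(10.7)), (-9, np.float64(10.9)), (-7, np.float64(11.0)), (-5, np.float64(10.9)), (-3, np.float64(11.0)), (-1, np.float64(11.2)), (1, np.float64(11.1)), (3, np.float64(11.1)), (5, np.float64(11.1)), (7, np.float64(11.2)), (9, np.float64(11.0)), (11, np.float64(10.6)), (13, np.float64(8.5)), (15, np.float64(4.8))]
0.8898772295256221
```

View pics/s19.png

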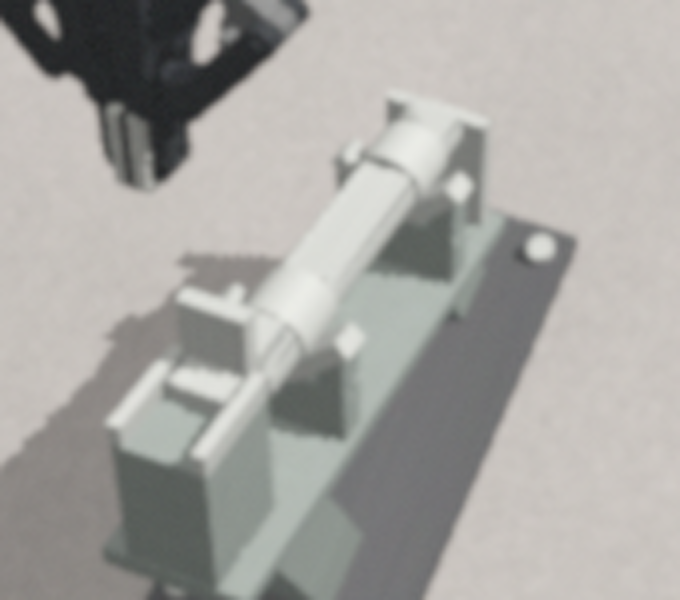

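View pics/w19.png

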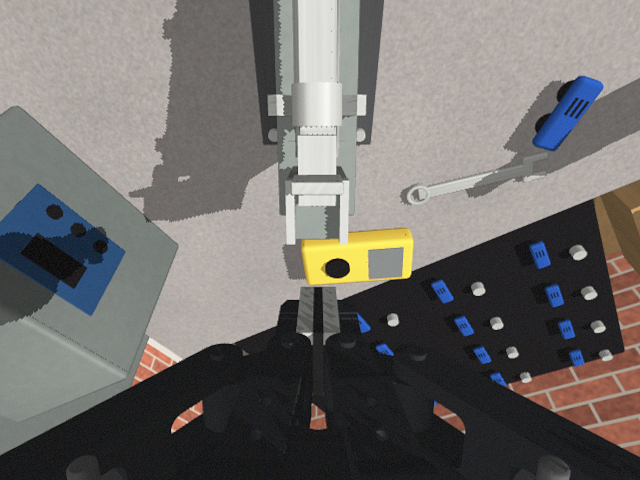

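```bash
python3 - <<'E'
from h import *
from plan import PC,YAW
f=load("w15.pkl"); im=f["color"][0:160,220:430,::-1]
cv2.imwrite("pics/w15c.png",cv2.resize(im,None,fx=3.5,fy=3.5,interpolation=cv2.INTER_CUBIC))
W=cloud(f);C=(W-PC)@cradleR(YAW)
for u in (310,320):
    for v in range(38,58): print(v,(C[v,u]*1e3).round(1).tolist(),end=" ")
    print()
E
```

```text
38 [-93.5, -3.8, 6.3] 39 [-93.1, -3.9, 7.6] 40 [-92.9, -3.9, 7.2] 41 [-92.7, -3.9, 7.2] 42 [-92.3, -3.9, 8.1] 43 [-92.2, -3.9, 6.9] 44 [-92.1, -3.8, 6.2] 45 [-91.7, -3.9, 7.1] 46 [-91.4, -3.9, 7.6] 47 [-91.1, -3.9, 7.5] 48 [-91.1, -3.8, 6.3] 49 [-90.9, -3.8, 5.9] 50 [-89.8, -4.1, 11.3] 51 [-89.5, -4.2, 11.7] 52 [-89.4, -4.1, 10.9] 53 [-89.3, -4.1, 10.4] 54 [-89.0, -4.1, 10.6] 55 [-88.7, -4.1, 10.7] 56 [-88.5, -4.1, 10.6] 57 [-88.1, -4.2, 12.0] 
38 [-93.2, -1.3, 8.6] 39 [-93.1, -1.2, 8.0] 40 [-93.0, -1.1, 6.9] 41 [-92.8, -1.1, 6.6] 42 [-92.4, -1.2, 7.4] 43 [-92.2, -1.2, 7.5] 44 [-92.0, -1.2, 7.2] 45 [-91.6, -1.2, 8.0] 46 [-91.4, -1.2, 7.4] 47 [-91.2, -1.1, 7.0] 48 [-90.9, -1.2, 7.4] 49 [-90.7, -1.2, 7.6] 50 [-89.7, -1.6, 12.3] 51 [-89.6, -1.6, 11.8] 52 [-89.4, -1.5, 11.0] 53 [-89.2, -1.5, 11.1] 54 [nan, nan, nan] 55 [-88.6, -1.6, 11.7] 56 [-88.6, -1.4, 10.0] 57 [-88.1, -1.6, 11.9]
```

View pics/w15c.png

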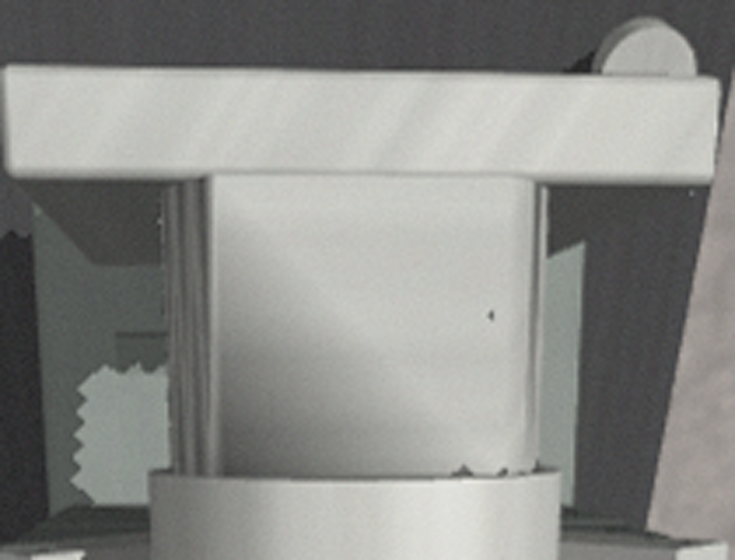

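The crop shows the tail meeting the stop plate at (365,178) with no gap. Handing in.

```bash
python3 -c "
from bench import r
print(r.hand_in())"
```

```text
the job is handed in; nothing more can be done
None
```

The axle with the two collars is lying locked in the stand, and I handed the job in at about 24 s on the robot's clock. `hand_in()` reports no verdict.

**What I did:**
- I took the axle from the tray and laid it in the Vs.
- I rolled it in two gripped strokes until a flat faced out of the Vs.
- I slid the keeper home with the closed fingertips.

**Last checks, with the robot clear:**
- **Seating:** both collars are in the Vs. Before the keeper was pushed, the lower end read x ≈ −90 mm. The close crop showed no gap at the stop, though the viewing angle could hide up to about 1 mm.
- **Flat:** it is square to within 1° on both the depth profile and the wrist view.
- **Keeper:** the tongue tip is at x ≈ 74 mm and the lug at 100–108 mm, which is home. The slide read under about 2 N, and the push read 8.7 N at the end stop.

**What went wrong or disagreed:**
- **Keeper bump:** while lowering the axle I bumped its upper end on the keeper tip with about 8 N, which pitched it about 7.5° in the pads. I levelled it with the wrist before seating it.
- **Squeeze width:** the grip reading ran 1–4 mm under the true width, more as the force rose. So I found the flats mainly from wrist-camera depth, not by feel as you asked.
- **First stroke:** it rolled the axle about 21° for 24° of wrist turn. I re-measured and corrected this with the second stroke.

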